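Stand cut stubs on their marked base plates

TASK

Get the four post feet ready for tack welding: stand each of the four short steel offcuts upright on the base plate that is marked with the outline of its section, placed squarely within the white lines (the angle iron with its legs along the legs of the drawn L). Each plate takes only the piece that matches its outline; leave all four standing free.

Things in the scene. Friction and masses are not known exactly. Their poses are not given: they have to be found in the camera images.
- large_tube: the larger round steel tube, outside diameter 60 mm, wall 4 mm, 0.3 to 0.5 kg, 70 mm tall, standing on end on the bench. Origin: centre of the end it stands on; z runs up its length. 
- small_tube: the smaller round steel tube, outside diameter 34 mm, wall 3.5 mm, 0.14 to 0.25 kg, 70 mm tall, standing on end on the bench. Origin: centre of the end it stands on; z runs up its length. 
- square_tube: square steel tube, 50 x 50 mm outside, wall 4 mm, 0.3 to 0.52 kg, 70 mm tall, standing on end on the bench. Origin: centre of the end it stands on; z runs up its length. x and y are square to its walls.
- angle_iron: equal angle iron (L section), legs 60 mm long outside and 8 mm thick, 0.36 to 0.64 kg, 70 mm tall, standing on end on the bench. Origin: on the end it stands on, at the centre of the 60 x 60 mm square that encloses the L; z runs up its length. Heel (outer corner) at x = y = -30 mm; one leg along +x (y -30 to -22 mm), the other along +y (x -30 to -22 mm). Grip it across one leg.
- angle_heel (a point): the outer corner (heel) of the angle iron at the end it stands on
- plate_large_circle: loose dark steel base plate flat on the bench, 100 x 100 x 8 mm, four bolt holes, marked in white lines 3 mm wide with a large circle for the 60 mm round tube (line centred at 65 mm diameter), at the plate's centre. Origin: centre of the plate's underside; z up (marked face at z = 8 mm), x and y along the plate's edges.
- plate_small_circle: loose dark steel base plate flat on the bench, 100 x 100 x 8 mm, four bolt holes, marked in white lines 3 mm wide with a small circle for the 34 mm round tube (line centred at 39 mm diameter), at the plate's centre. Origin: centre of the plate's underside; z up (marked face at z = 8 mm), x and y along the plate's edges.
- plate_square: loose dark steel base plate flat on the bench, 100 x 100 x 8 mm, four bolt holes, marked in white lines 3 mm wide with a square for the square tube (lines centred at 55 x 55 mm), at the plate's centre, its sides along the plate's edges. Origin: centre of the plate's underside; z up (marked face at z = 8 mm), x and y along the plate's edges.
- plate_angle: loose dark steel base plate flat on the bench, 100 x 100 x 8 mm, four bolt holes, marked in white lines 3 mm wide with an L for the angle iron (lines centred 2.5 mm outside its section): enclosing 60 mm square central on the plate, heel at x = y = -30 mm, legs along +x and +y. Origin: centre of the plate's underside; z up (marked face at z = 8 mm), x and y along the plate's edges.
- outline_heel (a point): the point on the L-marked plate's top face where the heel of the angle iron belongs
Mind the look-alikes: they are no part of the job. Leave any blue or red look-alike of the square_tube alone.

How it is judged:
By the outcome, as a careful person would: the job done as asked, in the order asked, and still so for the second after the job is handed in, with the robot touching nothing.
It also fails if it takes over 115 s, if anything falls off the work surface, if the arm or the gripper's body presses on something with over 40 N, if the wrist force passes 120 N, or if a joint passes its speed limit or range.

ROBOT

A 6-joint arm with a two-finger parallel gripper is mounted at the origin on the work surface. World frame = base frame: x ahead of the robot, y to its left, z up, the work surface at z = 0. Lengths are in mm, angles in rad, forces in N, time in s.
With the tool pointing down it reaches from about 275 to 750 mm from the base axis. Payload 10.2 kg.
Tool frame: the origin (TCP) lies at the very end of the fingers, on their centre line; the grasp point (between the pads) lies 19 mm behind it; x points along the fingers, y is the direction in which the jaws open and shut, and the axes are right-handed (so a half turn about x gives the same grasp; the last joint's range is limited). The gripper opens to 85 mm and grips with 20 to 120 N. Pads are 22 mm wide; open, the fingers measure 114 mm over their backs; the gripper's body (76 mm by 85 mm) begins 54 mm behind the grasp point. The pads swing forward as they close: fully open they stand 13 mm farther back than shut.
Start: joints at [-1.501, 0.313, 1.498, -0, 1.331, -0.223], TCP at [151.52, -502.666, 231.294] pointing down, gripper open.
Joint ranges: [-2.94, 2.94], [-0.97, 2.17], [0.19, 2.56], [-1.23, 4.37], [0.02, 3.11], [-2.88, 2.88]. Speed limits (rad/s): [2.39, 2.39, 3.01, 3.14, 3.14, 3.14].

INTERFACE

Orientations are given as a unit quaternion [w, x, y, z].
In Python, from rig import ctrl, viewer, finish_job gives the robot as it stands.
- The arm moves only by the tool carry_out, never from a script. Its argument "targets" is a list of rows, each an object of numbers: "x", "y", "z": the shift along the world's x, y, z in m; "ax", "ay", "az": the turn, a rotation vector about the world's x, y, z in rad; "hand": the opening, from -1 (shut) to 1 (fully open). A call has 1 to 5 rows; each row is the pose to reach, as a shift and turn from the pose commanded when the call began; what a row does not reach only later rows make up. A row lasts 1/8 s, in which the tool goes at most 62.5 mm and 10.7 degrees, less where a joint would pass 70% of its speed; a pose out of reach is approached as far as the arm can. A call with a gripper value outside its range is refused whole. The fingers move at their own pace and stop on an object; "grip_force" is the grip in N (left out, the last holds). Time passes only in rows, so rows that repeat a pose let the fingers close. It gives the time, the measured TCP pose, the force and the opening at its end, in the units of the state.
- ctrl.sense(): the state, without advancing time (a new reading comes with each control period).
- viewer.capture(name): name is "scene" or "top" or "wrist"; returns the picture (420x560x3 uint8, blue, green, red); there is no depth.
- viewer.camera_info(name): a dict with "fx", "fy", "cx", "cy" (pixels), "R" (3x3) and "t" (3): a world point X has camera coordinates R X + t. Camera axes: x right, y down, z forward; pixel columns grow to the right and rows downward; lengths in mm; the calibration is good to about 2 mm. A picture is of the moment at which its call begins: read the wrist's pose just before it. camera_info takes no time and is no camera call; for the wrist camera it gives the pose at the moment of the call.
- finish_job(): hands the job in, once; it reports no verdict.
The state is a dict: "time_s": time; "joints": joint angles; "dq": joint speeds; "tau": joint torques, N m; "eef_pos": TCP position; "ee_rot": TCP orientation; "force": force on the tool from outside, world axes, zero at the start; "wrist_torque": the same for the moment, N m; "grip_width": opening from 0.0 (shut) to 1.0 (fully open).
Only numpy, scipy, OpenCV 4.12 (cv2) and the standard library are available. Lean on these libraries where they do the work, as an engineer would, in place of code of your own. Each camera call takes 0.05 s, during which the arm holds its last target. There are 200 camera calls.

## Working session

There is one attempt and no reset: what is moved stays moved. The work goes in short steps, Python scripts to look and compute and a tool call to move; the robot and the scene stay as the last step left them, time stands still between calls to the robot, and variables do not carry over. Pictures are saved under pics/ and viewed, about 12 in all and at most 16, crops included, and the job is handed in when it is done.

Besides the shell and the picture viewer there is one more tool, called after ">>>" by a JSON object that holds its "method" and its "body", one argument or row to a line. carry_out: Moves the arm, as the interface text tells. Its arguments: {"type":"object","properties":{"targets":{"type":"array"},"grip_force":{"type":"number"}},"required":["targets"]}

```bash
ls; mkdir -p pics; python3 - <<'E'
from rig import ctrl, viewer
import cv2, json, numpy as np
s=ctrl.sense(); print(s)
for n in("top","scene"):
    cv2.imwrite(f"pics/{n}0.png",viewer.capture(n)); c=viewer.camera_info(n); print(n,{k:np.round(v,3).tolist() for k,v in c.items()})
E
```

```text
pics
{'time_s': 0.0, 'joints': array([-1.50138191e+00,  3.13440943e-01,  1.49844349e+00, -3.75051288e-05,
        1.33103008e+00, -2.23390818e-01]), 'dq': array([ 0.000445  , -0.00037578, -0.0012851 , -0.00016753,  0.00046994,
       -0.00136442]), 'tau': array([-5.98432907e-04, -4.12261963e+01, -2.59743798e+01, -2.14816337e-04,
        4.06715437e-03,  9.07861988e-06]), 'eef_pos': array([ 151.50026421, -502.38439157,  230.73731202]), 'ee_rot': array([ 0.10268902,  0.69956483,  0.10362292, -0.69951862]), 'force': array([ 0.30091737, -0.23210318, -0.00211858]), 'wrist_torque': array([-0.0338363 ,  0.02918008,  0.02623666]), 'grip_width': 0.9965789592765988}
top {'fx': 474.71, 'fy': 474.71, 'cx': 272.711, 'cy': 202.331, 'R': [[0.028, -1.0, -0.01], [-0.996, -0.027, -0.086], [0.086, 0.013, -0.996]], 't': [-8.063, 475.888, 1306.423]}
scene {'fx': 382.842, 'fy': 382.842, 'cx': 279.448, 'cy': 204.702, 'R': [[0.772, 0.636, 0.003], [0.38, -0.457, -0.804], [-0.51, 0.622, -0.595]], 't': [-356.383, -149.021, 1224.514]}
```

View pics/top0.png

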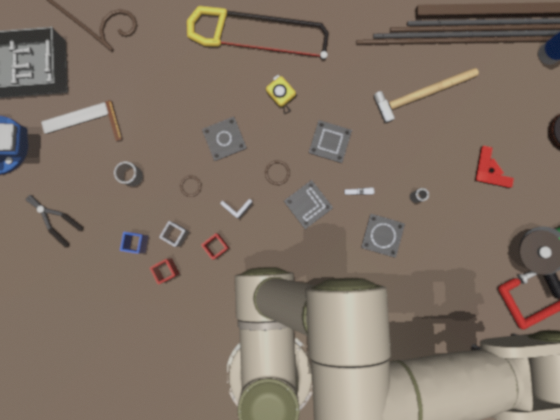

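View pics/scene0.png

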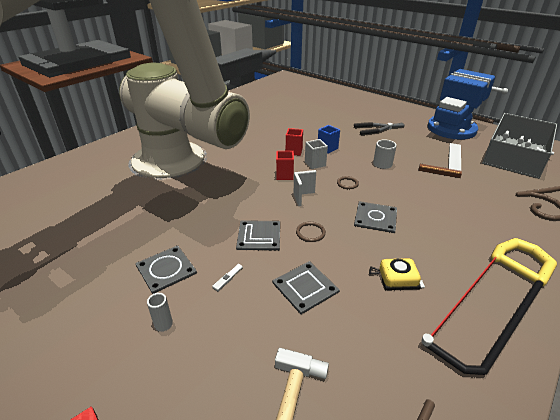

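```bash
cat > h.py <<'E'
import numpy as np, cv2
from rig import ctrl, viewer
from scipy.spatial.transform import Rotation as Ro
def world(info,px,z):
    """pixels (N,2) -> world points on plane z"""
    px=np.atleast_2d(px).astype(float); z=np.broadcast_to(z,len(px))
    d=np.c_[(px[:,0]-info['cx'])/info['fx'],(px[:,1]-info['cy'])/info['fy'],np.ones(len(px))]
    R=np.array(info['R']);t=np.array(info['t']);C=-R.T@t;D=d@R
    return C+D*((z-C[2])/D[:,2])[:,None]
def pix(info,X):
    c=np.atleast_2d(X)@np.array(info['R']).T+np.array(info['t'])
    return c[:,:2]/c[:,2:]*[info['fx'],info['fy']]+[info['cx'],info['cy']]
def tool():
    s=ctrl.sense(); w,x,y,z=s['ee_rot']; M=Ro.from_quat([x,y,z,w]).as_matrix()
    return s,M
def yaw(M): return np.arctan2(M[1,1],M[0,1])   # jaw (tool y) direction
def rectify(info,img,c,half,z,ppm=3,ang=0):
    """top-down patch of plane z about c: columns +u, rows -v (u at ang from world x)"""
    n=int(2*half*ppm); g=(np.arange(n)+.5)/ppm-half
    u,v=np.meshgrid(g,-g); co,si=np.cos(ang),np.sin(ang)
    P=np.stack([c[0]+co*u-si*v,c[1]+si*u+co*v,np.full_like(u,z)],-1).reshape(-1,3)
    m=pix(info,P).reshape(n,n,2).astype(np.float32)
    return cv2.remap(img,m[...,0],m[...,1],cv2.INTER_CUBIC)
E
python3 - <<'E'
from h import *
s,M=tool(); print(M.round(3),yaw(M))
im=cv2.imread('pics/top0.png'); i=viewer.camera_info('top')
cv2.imwrite('pics/topc.png',cv2.resize(im[115:290,100:440],None,fx=2.35,fy=2.35,interpolation=cv2.INTER_CUBIC))
w=viewer.capture('wrist'); cv2.imwrite('pics/w0.png',w)
wi=viewer.camera_info('wrist'); R=np.array(wi['R']);C=-R.T@wi['t']
print(wi, 'cam in tool',M.T@(C-s['eef_pos']),'axes in tool\n',(R@M).round(3))
# coarse
for n,p,z in [('L',(126,172),70),('S',(421,194),70),('Q',(174,234),70),('A',(237,205),70),('pS',(224,139),8),('pQ',(330,141),8),('pA',(308,204),8),('pL',(383,236),8)]:
    print(n,world(i,p,z)[0].round())
E
```

```text
[[-0.     0.289 -0.957]
 [ 0.001 -0.957 -0.289]
 [-1.    -0.001 -0.   ]] -1.2779599298843385
{'fx': 374.25438620066603, 'fy': 374.25438620066603, 'cx': 282.99339116710007, 'cy': 206.4095665485993, 'R': array([[ 0.28776223, -0.95770013, -0.0018334 ],
       [-0.91833091, -0.27647512,  0.28324873],
       [-0.27177424, -0.07982461, -0.95904473]]), 't': array([-523.50986646,  -35.31045469,  380.34014716])} cam in tool [-142.96169895   -0.67259977  -73.36688698] axes in tool
 [[ 0.001  1.     0.001]
 [-0.283 -0.001  0.959]
 [ 0.959 -0.001  0.283]]
L [543. 405.  70.]
S [ 505. -393.   70.]
Q [379. 267.  70.]
A [462. 100.  70.]
pS [655. 149.   8.]
pQ [ 657. -153.    8.]
pA [475. -94.   8.]
pL [ 391. -306.    8.]
```

View pics/topc.png

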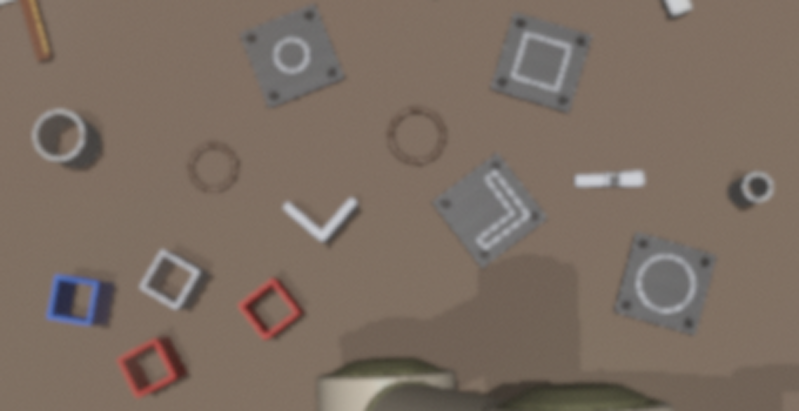

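View pics/w0.png

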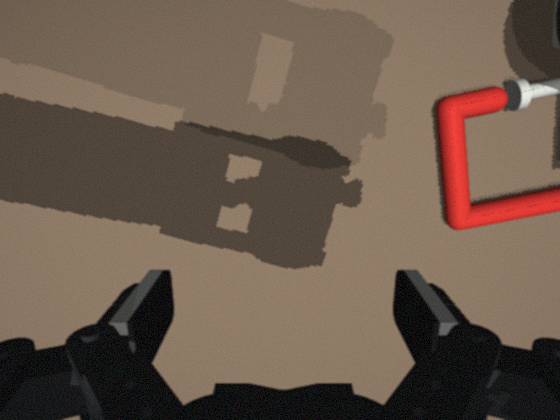

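>>> {"method": "carry_out", "body": {
  "targets": [
    {"x": 0.27, "y": 0.13, "z": 0},
    {"x": 0.27, "y": 0.13, "z": 0},
    {"x": 0.27, "y": 0.13, "z": 0},
    {"x": 0.27, "y": 0.13, "z": 0},
    {"x": 0.27, "y": 0.13, "z": 0}
  ]
}}

```text
invalid input at $.targets[0]: expected keys x, y, z, ax, ay, az, hand
```

>>> {"method": "carry_out", "body": {
  "targets": [
    {"x": 0, "y": 0, "z": 0},
    {"x": 0, "y": 0, "z": 0}
  ]
}}

```text
invalid input at $.targets[0]: expected keys x, y, z, ax, ay, az, hand
```

```bash
cat >> h.py <<'E'
from scipy.optimize import minimize
from scipy.ndimage import gaussian_filter
def template(k,u,v):
    """bright pattern of kind k at object coords (mm)"""
    r=np.hypot(u,v); q=np.maximum(abs(u),abs(v))
    L=np.where((u>=-22)&(v>=-22),np.minimum(np.hypot(np.maximum(u+22,0),np.maximum(v+22,0)),np.minimum(u,v)+22),0)
    box=lambda a,b,c,d:(u>a)&(u<b)&(v>c)&(v<d)
    o=lambda m:box(-30-m,30+m,-30-m,-22+m)|box(-30-m,-22+m,-30-m,30+m)
    return {'L':lambda:(r<30)&(r>26),'S':lambda:(r<17)&(r>13.5),'Q':lambda:(q<25)&(q>21),'A':lambda:o(0),
     'pL':lambda:abs(r-32.5)<1.5,'pS':lambda:abs(r-19.5)<1.5,'pQ':lambda:abs(q-27.5)<1.5,
     'pA':lambda:o(4)&~o(1)}[k]().astype(float)
HALF={'L':36,'S':23,'Q':34,'A':42,'pL':40,'pS':28,'pQ':38,'pA':44}
def fit(info,img,k,x,y,th=0,spread=8,nth=1,z=None,sig=.8):
    z=(8 if k[0]=='p' else 70) if z is None else z
    g=np.arange(-HALF[k],HALF[k]+.1,1.); u,v=np.meshgrid(g,g)
    f=np.arange(-HALF[k],HALF[k]+.1,.5); U,V=np.meshgrid(f,f)
    T=gaussian_filter(template(k,U,V),sig*2)[::2,::2]; T=(T-T.mean())/T.std()
    G=cv2.GaussianBlur(cv2.cvtColor(img,cv2.COLOR_BGR2GRAY),(0,0),.6).astype(np.float32)
    def cost(p):
        co,si=np.cos(p[2]),np.sin(p[2])
        P=np.stack([p[0]+co*u-si*v,p[1]+si*u+co*v,np.full_like(u,z)],-1).reshape(-1,3)
        m=pix(info,P).astype(np.float32).reshape(*u.shape,2)
        I=cv2.remap(G,m[...,0],m[...,1],cv2.INTER_LINEAR)
        return -((I-I.mean())*T).mean()/(I.std()+1e-6)
    c=min(((cost((x+a,y+b,th+t)),x+a,y+b,th+t) for a in np.arange(-spread,spread+1,4) for b in np.arange(-spread,spread+1,4)
      for t in (np.arange(nth)-(nth-1)/2)*.1))
    r=minimize(cost,c[1:],method='Nelder-Mead',options=dict(initial_simplex=np.array(c[1:])+np.array([[0,0,0],[2,0,0],[0,2,0],[0,0,.05]]),xatol=.01,fatol=1e-5))
    return r.x,-r.fun
def draw(info,img,k,p,z,color=(0,255,0)):
    g=np.arange(-45,45.1,.4); u,v=np.meshgrid(g,g); T=template(k,u,v).astype(np.uint8)
    for cn in cv2.findContours(T,cv2.RETR_LIST,cv2.CHAIN_APPROX_NONE)[0]:
        q=cn[:,0]*.4-45; co,si=np.cos(p[2]),np.sin(p[2])
        P=np.c_[p[0]+co*q[:,0]-si*q[:,1],p[1]+si*q[:,0]+co*q[:,1],np.full(len(q),z)]
        cv2.polylines(img,[np.round(pix(info,P)*8).astype(np.int32)],True,color,1,cv2.LINE_AA,3)
def view(name,items):
    """items: (kind,x,y,th,nth); fit each in one wrist picture, save picture+overlay"""
    s,M=tool(); wi=viewer.camera_info('wrist'); im=viewer.capture('wrist'); cv2.imwrite(f'pics/{name}_raw.png',im)
    ov=im.copy(); print('t',round(s['time_s'],2),'tcp',s['eef_pos'].round(1),'yaw',round(yaw(M),4),'gw',round(s['grip_width'],3))
    for k,x,y,th,n in items:
        p,c=fit(wi,im,k,x,y,th,nth=n); print(k,p.round(2),round(c,3)); draw(wi,ov,k,p,8 if k[0]=='p' else 70)
    cv2.imwrite(f'pics/{name}.png',ov)
E
python3 - <<'E'
from h import *
view('v1',[('S',505,-393,0,1),('pL',391,-306,0,1)])
im=cv2.imread('pics/top0.png'); i=viewer.camera_info('top')
for k,x,y,th,n in [('L',543,405,0,1),('S',505,-393,0,1),('Q',379,267,.5,15),('A',470,100,-.78,9),('pS',655,149,0,1),('pQ',657,-153,0,15),('pA',475,-94,.7,9),('pL',391,-306,0,1)]:
    p,c=fit(i,im,k,x,y,th,nth=n,sig=1.4); print('top',k,p.round(2),round(c,3))
E
```

```text
t 0.15 tcp [ 151.5 -502.5  230.9] yaw -1.278 gw 1.002
S [ 497. -401.    0.] 0.0
pL [ 383. -314.    0.] 0.0
top L [ 5.4376e+02  4.0991e+02 -3.3000e-01] 0.706
top S [ 5.0511e+02 -3.9697e+02  3.4000e-01] 0.659
top Q [380.55 274.08   1.08] 0.765
top A [470.98 105.02  -0.68] 0.905
top pS [657.58 150.58   0.  ] 0.823
top pQ [ 6.5748e+02 -1.5296e+02 -2.7000e-01] 0.772
top pA [475.19 -94.47   0.67] 0.783
top pL [ 3.9315e+02 -3.0563e+02  2.7000e-01] 0.823
```

View pics/v1.png

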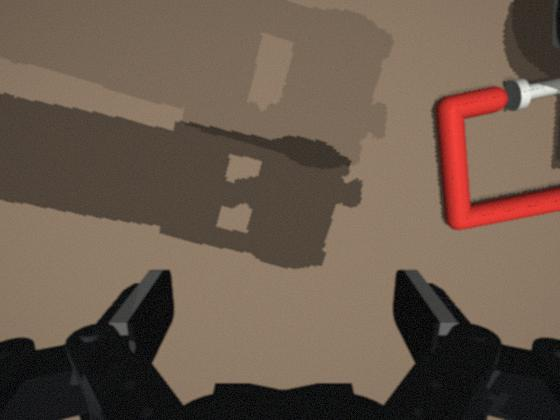

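>>> {"method": "carry_out", "body": {
  "targets": [
    {"x": 0.27, "y": 0.13, "z": 0, "ax": 0, "ay": 0, "az": 0, "hand": 1},
    {"x": 0.27, "y": 0.13, "z": 0, "ax": 0, "ay": 0, "az": 0, "hand": 1},
    {"x": 0.27, "y": 0.13, "z": 0, "ax": 0, "ay": 0, "az": 0, "hand": 1},
    {"x": 0.27, "y": 0.13, "z": 0, "ax": 0, "ay": 0, "az": 0, "hand": 1},
    {"x": 0.27, "y": 0.13, "z": 0, "ax": 0, "ay": 0, "az": 0, "hand": 1}
  ]
}}

```text
time_s: 0.82
eef_pos: [423.4, -371.2, 231.2]
ee_rot: [-0.103, -0.699, -0.104, 0.699]
force: [-0.8, -0.4, -0.1]
grip_width: 1.0
```

>>> {"method": "carry_out", "body": {
  "targets": [
    {"x": 0, "y": 0, "z": 0, "ax": 0, "ay": 0, "az": 0, "hand": 1}
  ]
}}

```text
time_s: 0.95
eef_pos: [423.7, -370.8, 230.9]
ee_rot: [0.104, 0.699, 0.105, -0.699]
force: [0.1, -0.1, 0.2]
grip_width: 0.997
```

```bash
python3 -c "
from h import *
view('v1',[('S',505,-397,0,1),('pL',393,-306,0,1)])"
```

```text
t 0.95 tcp [ 423.7 -370.8  230.9] yaw -1.2737 gw 0.997
S [ 5.0519e+02 -3.9470e+02  7.0000e-02] 0.884
pL [ 3.9309e+02 -3.0340e+02  3.0000e-02] 0.766
```

View pics/v1.png

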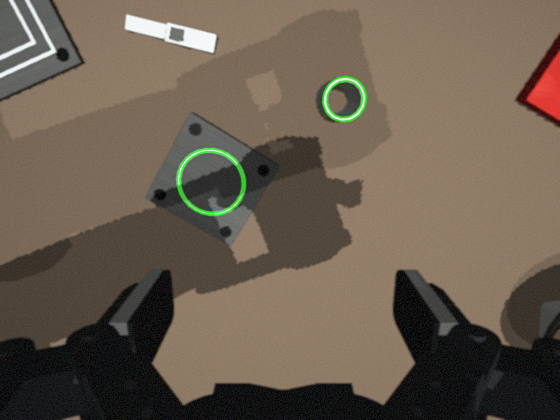

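>>> {"method": "carry_out", "body": {
  "targets": [
    {"x": 0.1235, "y": 0.2427, "z": 0, "ax": 0, "ay": 0, "az": 0, "hand": 1},
    {"x": 0.1235, "y": 0.2427, "z": 0, "ax": 0, "ay": 0, "az": 0, "hand": 1},
    {"x": 0.1235, "y": 0.2427, "z": 0, "ax": 0, "ay": 0, "az": 0, "hand": 1},
    {"x": 0.1235, "y": 0.2427, "z": 0, "ax": 0, "ay": 0, "az": 0, "hand": 1},
    {"x": 0.1235, "y": 0.2427, "z": 0, "ax": 0, "ay": 0, "az": 0, "hand": 1}
  ]
}}

```text
time_s: 1.62
eef_pos: [545.3, -128.3, 231.3]
ee_rot: [-0.104, -0.699, -0.104, 0.699]
force: [-1.2, -0.5, 0.1]
grip_width: 0.999
```

>>> {"method": "carry_out", "body": {
  "targets": [
    {"x": 0, "y": 0, "z": 0, "ax": 0, "ay": 0, "az": 0, "hand": 1}
  ]
}}

```text
time_s: 1.75
eef_pos: [544.8, -129.9, 231.2]
ee_rot: [-0.103, -0.699, -0.103, 0.7]
force: [-0.8, -0.3, -0.1]
grip_width: 1.001
```

```bash
python3 -c "
from h import *
view('v2',[('pA',475,-94,.67,5),('pQ',657,-153,-.27,5)])"
```

```text
t 1.75 tcp [ 544.8 -129.9  231.2] yaw -1.2771 gw 1.001
pA [475.21 -92.3    0.67] 0.688
pQ [ 6.5761e+02 -1.5128e+02 -2.8000e-01] 0.945
```

>>> {"method": "carry_out", "body": {
  "targets": [
    {"x": 0, "y": 0.25, "z": 0, "ax": 0, "ay": 0, "az": 0, "hand": 1},
    {"x": 0, "y": 0.25, "z": 0, "ax": 0, "ay": 0, "az": 0, "hand": 1},
    {"x": 0, "y": 0.25, "z": 0, "ax": 0, "ay": 0, "az": 0, "hand": 1},
    {"x": 0, "y": 0.25, "z": 0, "ax": 0, "ay": 0, "az": 0, "hand": 1},
    {"x": 0, "y": 0.25, "z": 0, "ax": 0, "ay": 0, "az": 0, "hand": 1}
  ]
}}

```text
time_s: 2.42
eef_pos: [544.6, 121.6, 231.3]
ee_rot: [0.104, 0.699, 0.104, -0.699]
force: [-0.1, -0.8, 0.2]
grip_width: 1.0
```

>>> {"method": "carry_out", "body": {
  "targets": [
    {"x": 0, "y": 0, "z": 0, "ax": 0, "ay": 0, "az": 0, "hand": 1}
  ]
}}

```text
time_s: 2.55
eef_pos: [545.2, 118.3, 231.2]
ee_rot: [-0.103, -0.7, -0.102, 0.7]
force: [-0.2, -0.0, -0.0]
grip_width: 0.997
```

```bash
python3 -c "
from h import *
view('v3',[('pS',657,150,0,1),('A',471,105,-.68,5)])"
```

```text
t 2.55 tcp [545.2 118.3 231.2] yaw -1.2797 gw 0.997
pS [6.5810e+02 1.5237e+02 1.0000e-02] 0.967
A [471.05 106.33  -0.69] 0.882
```

>>> {"method": "carry_out", "body": {
  "targets": [
    {"x": -0.1, "y": 0.21, "z": 0, "ax": 0, "ay": 0, "az": 0, "hand": 1},
    {"x": -0.1, "y": 0.21, "z": 0, "ax": 0, "ay": 0, "az": 0, "hand": 1},
    {"x": -0.1, "y": 0.21, "z": 0, "ax": 0, "ay": 0, "az": 0, "hand": 1},
    {"x": -0.1, "y": 0.21, "z": 0, "ax": 0, "ay": 0, "az": 0, "hand": 1},
    {"x": -0.1, "y": 0.21, "z": 0, "ax": 0, "ay": 0, "az": 0, "hand": 1}
  ]
}}

```text
time_s: 3.22
eef_pos: [444.6, 330.5, 231.3]
ee_rot: [-0.104, -0.699, -0.104, 0.699]
force: [0.7, 0.2, 0.4]
grip_width: 1.004
```

>>> {"method": "carry_out", "body": {
  "targets": [
    {"x": 0, "y": 0, "z": 0, "ax": 0, "ay": 0, "az": 0, "hand": 1}
  ]
}}

```text
time_s: 3.35
eef_pos: [446.0, 328.5, 231.2]
ee_rot: [-0.103, -0.7, -0.102, 0.7]
force: [0.9, -0.4, 0.4]
grip_width: 1.0
```

```bash
python3 -c "
from h import *
view('v4',[('L',543,408,0,1),('Q',380,272,1.08,5)])
a=[cv2.imread(f'pics/v{i}.png') for i in (2,3,4)]
m=np.vstack([np.hstack([a[0][:330],a[1][:330]]),np.hstack([a[2][:330],0*a[2][:330]])])
cv2.imwrite('pics/v234.png',cv2.resize(m,(800,471),interpolation=cv2.INTER_AREA))"
```

```text
t 3.35 tcp [446.  328.5 231.2] yaw -1.2801 gw 1.0
L [5.4390e+02 4.1129e+02 2.9000e-01] 0.529
Q [380.56 275.39   1.09] 0.7
```

View pics/v234.png

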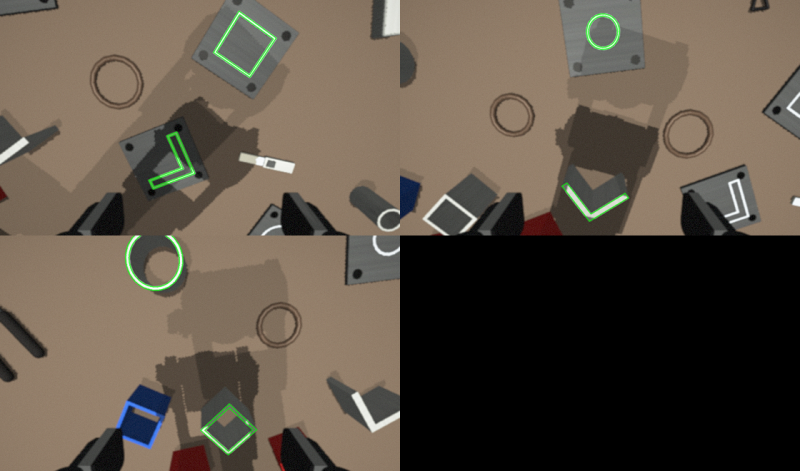

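>>> {"method": "carry_out", "body": {
  "targets": [
    {"x": 0.029, "y": 0.06, "z": 0, "ax": 0, "ay": 0, "az": 0, "hand": 1},
    {"x": 0.029, "y": 0.06, "z": 0, "ax": 0, "ay": 0, "az": 0, "hand": 1},
    {"x": 0.029, "y": 0.06, "z": 0, "ax": 0, "ay": 0, "az": 0, "hand": 1}
  ]
}}

```text
time_s: 3.78
eef_pos: [474.7, 388.8, 231.0]
ee_rot: [-0.103, -0.699, -0.103, 0.7]
force: [0.2, -0.7, -0.1]
grip_width: 1.0
```

```bash
python3 -c "
from h import *
view('v5',[('L',544,411,0,1),('Q',380.5,275,1.09,5)])"
```

```text
t 3.77 tcp [474.7 388.8 231. ] yaw -1.2794 gw 1.0
L [5.4402e+02 4.1120e+02 1.2000e-01] 0.887
Q [380.65 275.48   1.07] 0.441
```

View pics/v5.png

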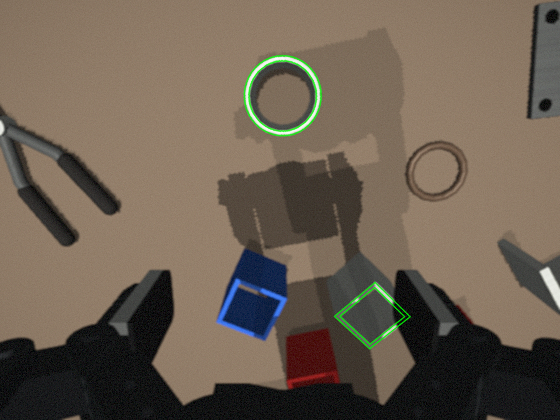

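>>> {"method": "carry_out", "body": {
  "targets": [
    {"x": 0.07, "y": 0.0212, "z": -0.04, "ax": 0, "ay": 0, "az": 0, "hand": 1},
    {"x": 0.07, "y": 0.0212, "z": -0.08, "ax": 0, "ay": 0, "az": 0, "hand": 1},
    {"x": 0.07, "y": 0.0212, "z": -0.13, "ax": 0, "ay": 0, "az": 0, "hand": 1},
    {"x": 0.07, "y": 0.0212, "z": -0.17, "ax": 0, "ay": 0, "az": 0, "hand": 1},
    {"x": 0.07, "y": 0.0212, "z": -0.2013, "ax": 0, "ay": 0, "az": 0, "hand": 1}
  ]
}}

```text
time_s: 4.45
eef_pos: [544.0, 409.7, 29.0]
ee_rot: [-0.103, -0.699, -0.102, 0.7]
force: [-0.7, -0.3, 0.6]
grip_width: 0.997
```

>>> {"method": "carry_out", "body": {
  "grip_force": 60,
  "targets": [
    {"x": 0, "y": 0, "z": 0, "ax": 0, "ay": 0, "az": 0, "hand": 1},
    {"x": 0, "y": 0, "z": 0, "ax": 0, "ay": 0, "az": 0, "hand": -1},
    {"x": 0, "y": 0, "z": 0, "ax": 0, "ay": 0, "az": 0, "hand": -1},
    {"x": 0, "y": 0, "z": 0, "ax": 0, "ay": 0, "az": 0, "hand": -1},
    {"x": 0, "y": 0, "z": 0, "ax": 0, "ay": 0, "az": 0, "hand": -1}
  ]
}}

```text
time_s: 5.08
eef_pos: [545.2, 411.5, 32.9]
ee_rot: [0.103, 0.701, 0.103, -0.698]
force: [-0.7, -1.6, 6.1]
grip_width: 0.692
```

>>> {"method": "carry_out", "body": {
  "targets": [
    {"x": 0, "y": 0, "z": 0, "ax": 0, "ay": 0, "az": 0, "hand": -1},
    {"x": 0, "y": 0, "z": 0, "ax": 0, "ay": 0, "az": 0, "hand": -1}
  ]
}}

```text
time_s: 5.32
eef_pos: [545.2, 411.4, 32.9]
ee_rot: [0.103, 0.701, 0.103, -0.698]
force: [-0.6, -2.0, 6.6]
grip_width: 0.686
```

>>> {"method": "carry_out", "body": {
  "targets": [
    {"x": 0, "y": 0, "z": 0.06, "ax": 0, "ay": 0, "az": 0, "hand": -1},
    {"x": 0, "y": 0, "z": 0.12, "ax": 0, "ay": 0, "az": 0, "hand": -1},
    {"x": 0, "y": -0.05, "z": 0.12, "ax": 0, "ay": 0, "az": 0, "hand": -1},
    {"x": -0.01, "y": -0.11, "z": 0.12, "ax": 0, "ay": 0, "az": 0, "hand": -1},
    {"x": -0.02, "y": -0.17, "z": 0.12, "ax": 0, "ay": 0, "az": 0, "hand": -1}
  ]
}}

```text
time_s: 5.95
eef_pos: [523.5, 239.5, 151.0]
ee_rot: [0.103, 0.7, 0.103, -0.699]
force: [1.6, -0.2, -2.9]
grip_width: 0.689
```

>>> {"method": "carry_out", "body": {
  "targets": [
    {"x": -0.01, "y": -0.06, "z": 0, "ax": 0, "ay": 0, "az": 0, "hand": -1},
    {"x": -0.02, "y": -0.12, "z": 0, "ax": 0, "ay": 0, "az": 0, "hand": -1},
    {"x": -0.03, "y": -0.18, "z": 0, "ax": 0, "ay": 0, "az": 0, "hand": -1},
    {"x": -0.04, "y": -0.24, "z": 0, "ax": 0, "ay": 0, "az": 0, "hand": -1},
    {"x": -0.05, "y": -0.3, "z": 0, "ax": 0, "ay": 0, "az": 0, "hand": -1}
  ]
}}

```text
time_s: 6.58
eef_pos: [473.5, -60.7, 151.1]
ee_rot: [0.104, 0.7, 0.103, -0.699]
force: [1.4, 0.6, -2.7]
grip_width: 0.69
```

>>> {"method": "carry_out", "body": {
  "targets": [
    {"x": -0.02, "y": -0.06, "z": 0, "ax": 0, "ay": 0, "az": 0, "hand": -1},
    {"x": -0.04, "y": -0.12, "z": 0, "ax": 0, "ay": 0, "az": 0, "hand": -1},
    {"x": -0.06, "y": -0.18, "z": 0, "ax": 0, "ay": 0, "az": 0, "hand": -1},
    {"x": -0.0809, "y": -0.2446, "z": 0, "ax": 0, "ay": 0, "az": 0, "hand": -1},
    {"x": -0.0809, "y": -0.2446, "z": 0, "ax": 0, "ay": 0, "az": 0, "hand": -1}
  ]
}}

```text
time_s: 7.2
eef_pos: [391.8, -306.7, 150.9]
ee_rot: [0.102, 0.7, 0.101, -0.7]
force: [0.2, 0.8, -2.4]
grip_width: 0.685
```

>>> {"method": "carry_out", "body": {
  "targets": [
    {"x": 0, "y": 0, "z": 0, "ax": 0, "ay": 0, "az": 0, "hand": -1},
    {"x": 0, "y": 0, "z": 0, "ax": 0, "ay": 0, "az": 0, "hand": -1}
  ]
}}

```text
time_s: 7.45
eef_pos: [393.6, -302.2, 150.3]
ee_rot: [0.104, 0.7, 0.104, -0.699]
force: [0.6, -1.4, -3.4]
grip_width: 0.69
```

```bash
python3 -c "
from h import *
s,M=tool(); print(s['time_s'],s['eef_pos'],M.round(4),s['force'],yaw(M))
im=viewer.capture('wrist');cv2.imwrite('pics/g1.png',im)"
```

```text
7.45 [ 393.55290793 -302.22091279  150.31799261] [[ 3.00e-04  2.90e-01 -9.57e-01]
 [-0.00e+00 -9.57e-01 -2.90e-01]
 [-1.00e+00  1.00e-04 -3.00e-04]] [ 0.6007283  -1.36794992 -3.39156642] -1.2765370466517025
```

View pics/g1.png

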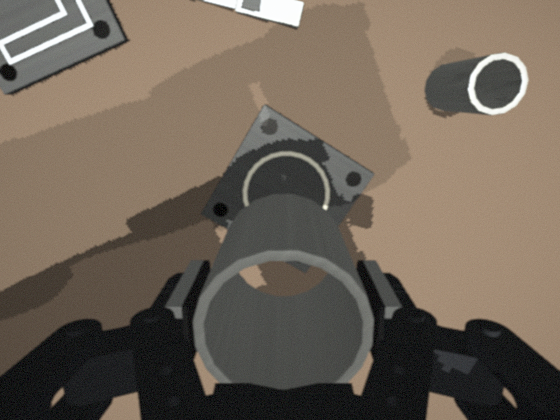

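>>> {"method": "carry_out", "body": {
  "targets": [
    {"x": 0, "y": 0, "z": -0.04, "ax": 0, "ay": 0, "az": 0, "hand": -1},
    {"x": 0, "y": 0, "z": -0.08, "ax": 0, "ay": 0, "az": 0, "hand": -1},
    {"x": 0, "y": 0, "z": -0.1, "ax": 0, "ay": 0, "az": 0, "hand": -1},
    {"x": 0, "y": 0, "z": -0.107, "ax": 0, "ay": 0, "az": 0, "hand": -1},
    {"x": 0, "y": 0, "z": -0.1085, "ax": 0, "ay": 0, "az": 0, "hand": -1}
  ]
}}

```text
time_s: 8.12
eef_pos: [393.6, -303.2, 41.9]
ee_rot: [0.104, 0.7, 0.103, -0.699]
force: [-0.1, -0.3, -4.5]
grip_width: 0.689
```

>>> {"method": "carry_out", "body": {
  "targets": [
    {"x": 0, "y": 0, "z": 0, "ax": 0, "ay": 0, "az": 0, "hand": -1},
    {"x": 0, "y": 0, "z": 0, "ax": 0, "ay": 0, "az": 0, "hand": -1},
    {"x": 0, "y": 0, "z": 0, "ax": 0, "ay": 0, "az": 0, "hand": -1}
  ]
}}

```text
time_s: 8.5
eef_pos: [393.3, -303.5, 41.9]
ee_rot: [0.103, 0.7, 0.103, -0.699]
force: [-1.1, -0.2, -3.4]
grip_width: 0.692
```

>>> {"method": "carry_out", "body": {
  "targets": [
    {"x": 0, "y": 0, "z": -0.001, "ax": 0, "ay": 0, "az": 0, "hand": -1},
    {"x": 0, "y": 0, "z": -0.0015, "ax": 0, "ay": 0, "az": 0, "hand": -1},
    {"x": 0, "y": 0, "z": -0.0015, "ax": 0, "ay": 0, "az": 0, "hand": -1}
  ]
}}

```text
time_s: 8.88
eef_pos: [393.2, -303.6, 40.9]
ee_rot: [0.103, 0.7, 0.103, -0.7]
force: [-3.3, 2.9, 8.9]
grip_width: 0.694
```

>>> {"method": "carry_out", "body": {
  "targets": [
    {"x": 0, "y": 0, "z": 0, "ax": 0, "ay": 0, "az": 0, "hand": 0.6},
    {"x": 0, "y": 0, "z": 0, "ax": 0, "ay": 0, "az": 0, "hand": 0.8},
    {"x": 0, "y": 0, "z": 0, "ax": 0, "ay": 0, "az": 0, "hand": 1},
    {"x": 0, "y": 0, "z": 0, "ax": 0, "ay": 0, "az": 0, "hand": 1}
  ]
}}

```text
time_s: 9.38
eef_pos: [393.1, -303.4, 40.0]
ee_rot: [-0.103, -0.7, -0.103, 0.7]
force: [0.1, 0.5, -0.3]
grip_width: 0.998
```

>>> {"method": "carry_out", "body": {
  "targets": [
    {"x": 0, "y": 0, "z": 0.05, "ax": 0, "ay": 0, "az": 0, "hand": 1},
    {"x": 0, "y": 0, "z": 0.1, "ax": 0, "ay": 0, "az": 0, "hand": 1},
    {"x": 0, "y": 0, "z": 0.15, "ax": 0, "ay": 0, "az": 0, "hand": 1},
    {"x": 0, "y": 0, "z": 0.19, "ax": 0, "ay": 0, "az": 0, "hand": 1},
    {"x": 0, "y": 0, "z": 0.19, "ax": 0, "ay": 0, "az": 0, "hand": 1}
  ]
}}

```text
time_s: 10.0
eef_pos: [393.8, -304.2, 232.7]
ee_rot: [0.105, 0.701, 0.101, -0.699]
force: [-0.1, 0.3, -0.4]
grip_width: 0.999
```

>>> {"method": "carry_out", "body": {
  "targets": [
    {"x": 0.04, "y": -0.07, "z": 0, "ax": 0, "ay": 0, "az": 0, "hand": 1},
    {"x": 0.04, "y": -0.07, "z": 0, "ax": 0, "ay": 0, "az": 0, "hand": 1},
    {"x": 0.04, "y": -0.07, "z": 0, "ax": 0, "ay": 0, "az": 0, "hand": 1}
  ]
}}

```text
time_s: 10.38
eef_pos: [433.0, -373.6, 228.0]
ee_rot: [-0.102, -0.699, -0.104, 0.7]
force: [-0.2, -0.0, -0.0]
grip_width: 0.999
```

```bash
cat >> h.py <<'E'
def check(name,k,x,y,th=0,extra=()):
    """placed piece k on its plate: fit top at z=78 and plate lines at z=8; show crop"""
    s,M=tool(); wi=viewer.camera_info('wrist'); im=viewer.capture('wrist')
    a,ca=fit(wi,im,k,x,y,th,z=78,nth=3); b,cb=fit(wi,im,'p'+k,x,y,th,nth=3,spread=4)
    print('t',round(s['time_s'],2),'tcp',s['eef_pos'].round(1),'piece',a.round(2),round(ca,2),'lines',b.round(2),round(cb,2),'diff',(a-b).round(2))
    for e in extra: p,c=fit(wi,im,*e); print(e[0],p.round(2),round(c,2))
    cv2.imwrite(f'pics/{name}_raw.png',im); c=pix(wi,[[x,y,40]])[0].astype(int)
    y0=max(0,min(c[1]-75,270)); x0=max(0,min(c[0]-100,360)); cr=im[y0:y0+150,x0:x0+200]
    cv2.imwrite(f'pics/{name}.png',cv2.resize(cr,None,fx=3.5,fy=3.5,interpolation=cv2.INTER_CUBIC))
E
python3 -c "
from h import *
check('c1','L',393.1,-303.4,extra=[('S',505,-394.7)])"
```

```text
t 10.38 tcp [ 433.  -373.6  228. ] piece [ 3.9179e+02 -3.0296e+02  1.9000e-01] 0.66 lines [ 3.9314e+02 -3.0347e+02  2.1000e-01] 0.47 diff [-1.35  0.51 -0.02]
S [ 5.0519e+02 -3.9477e+02  2.0000e-02] 0.9
```

View pics/c1.png

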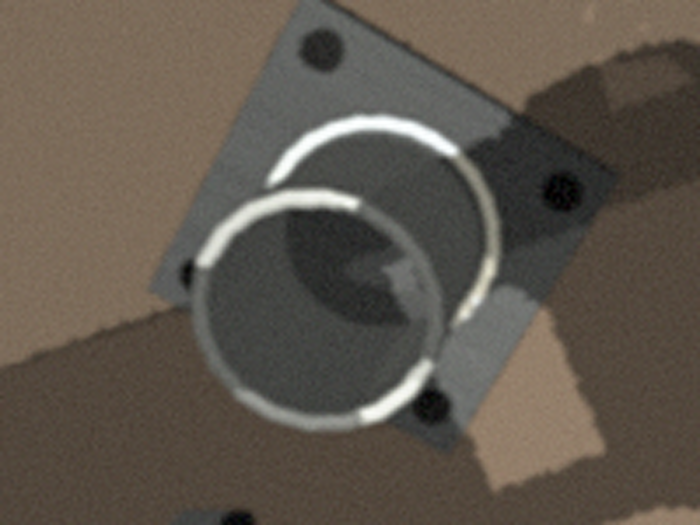

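>>> {"method": "carry_out", "body": {
  "targets": [
    {"x": 0.06, "y": -0.018, "z": -0.02, "ax": 0, "ay": 0, "az": 0, "hand": 0.15},
    {"x": 0.0721, "y": -0.0214, "z": -0.07, "ax": 0, "ay": 0, "az": 0, "hand": 0.15},
    {"x": 0.0721, "y": -0.0214, "z": -0.12, "ax": 0, "ay": 0, "az": 0, "hand": 0.15},
    {"x": 0.0721, "y": -0.0214, "z": -0.13, "ax": 0, "ay": 0, "az": 0, "hand": 0.15},
    {"x": 0.0721, "y": -0.0214, "z": -0.13, "ax": 0, "ay": 0, "az": 0, "hand": 0.15}
  ]
}}

```text
time_s: 11.05
eef_pos: [505.3, -394.7, 101.3]
ee_rot: [0.103, 0.7, 0.103, -0.699]
force: [0.6, -0.5, 0.3]
grip_width: 0.573
```

>>> {"method": "carry_out", "body": {
  "targets": [
    {"x": 0, "y": 0, "z": -0.03, "ax": 0, "ay": 0, "az": 0, "hand": 0.15},
    {"x": 0, "y": 0, "z": -0.06, "ax": 0, "ay": 0, "az": 0, "hand": 0.15},
    {"x": 0, "y": 0, "z": -0.07, "ax": 0, "ay": 0, "az": 0, "hand": 0.15},
    {"x": 0, "y": 0, "z": -0.07, "ax": 0, "ay": 0, "az": 0, "hand": 0.15}
  ]
}}

```text
time_s: 11.55
eef_pos: [505.6, -395.3, 31.5]
ee_rot: [0.104, 0.7, 0.103, -0.699]
force: [-0.2, 0.6, 0.4]
grip_width: 0.577
```

>>> {"method": "carry_out", "body": {
  "targets": [
    {"x": 0, "y": 0, "z": 0, "ax": 0, "ay": 0, "az": 0, "hand": -1},
    {"x": 0, "y": 0, "z": 0, "ax": 0, "ay": 0, "az": 0, "hand": -1},
    {"x": 0, "y": 0, "z": 0, "ax": 0, "ay": 0, "az": 0, "hand": -1},
    {"x": 0, "y": 0, "z": 0, "ax": 0, "ay": 0, "az": 0, "hand": -1},
    {"x": 0, "y": 0, "z": 0, "ax": 0, "ay": 0, "az": 0, "hand": -1}
  ]
}}

```text
time_s: 12.18
eef_pos: [505.9, -395.5, 32.3]
ee_rot: [0.104, 0.7, 0.102, -0.699]
force: [-1.1, 2.1, 6.1]
grip_width: 0.392
```

>>> {"method": "carry_out", "body": {
  "targets": [
    {"x": 0, "y": 0, "z": 0.06, "ax": 0, "ay": 0, "az": 0, "hand": -1},
    {"x": 0, "y": 0, "z": 0.12, "ax": 0, "ay": 0, "az": 0, "hand": -1},
    {"x": 0.015, "y": 0.05, "z": 0.12, "ax": 0, "ay": 0, "az": 0, "hand": -1},
    {"x": 0.03, "y": 0.11, "z": 0.12, "ax": 0, "ay": 0, "az": 0, "hand": -1},
    {"x": 0.045, "y": 0.17, "z": 0.12, "ax": 0, "ay": 0, "az": 0, "hand": -1}
  ]
}}

```text
time_s: 12.8
eef_pos: [550.5, -223.1, 151.1]
ee_rot: [0.103, 0.7, 0.103, -0.699]
force: [1.6, 0.7, -1.0]
grip_width: 0.389
```

>>> {"method": "carry_out", "body": {
  "targets": [
    {"x": 0.015, "y": 0.06, "z": 0, "ax": 0, "ay": 0, "az": 0, "hand": -1},
    {"x": 0.03, "y": 0.12, "z": 0, "ax": 0, "ay": 0, "az": 0, "hand": -1},
    {"x": 0.045, "y": 0.18, "z": 0, "ax": 0, "ay": 0, "az": 0, "hand": -1},
    {"x": 0.06, "y": 0.24, "z": 0, "ax": 0, "ay": 0, "az": 0, "hand": -1},
    {"x": 0.075, "y": 0.295, "z": 0, "ax": 0, "ay": 0, "az": 0, "hand": -1}
  ]
}}

```text
time_s: 13.42
eef_pos: [625.6, 72.4, 151.2]
ee_rot: [0.103, 0.7, 0.103, -0.699]
force: [0.4, 0.3, -1.3]
grip_width: 0.389
```

>>> {"method": "carry_out", "body": {
  "targets": [
    {"x": 0.02, "y": 0.05, "z": 0, "ax": 0, "ay": 0, "az": 0, "hand": -1},
    {"x": 0.0329, "y": 0.0822, "z": 0, "ax": 0, "ay": 0, "az": 0, "hand": -1},
    {"x": 0.0329, "y": 0.0822, "z": 0, "ax": 0, "ay": 0, "az": 0, "hand": -1},
    {"x": 0.0329, "y": 0.0822, "z": -0.05, "ax": 0, "ay": 0, "az": 0, "hand": -1},
    {"x": 0.0329, "y": 0.0822, "z": -0.09, "ax": 0, "ay": 0, "az": 0, "hand": -1}
  ]
}}

```text
time_s: 14.05
eef_pos: [657.8, 151.5, 59.2]
ee_rot: [0.103, 0.7, 0.103, -0.7]
force: [0.7, 0.2, -1.8]
grip_width: 0.394
```

>>> {"method": "carry_out", "body": {
  "targets": [
    {"x": 0, "y": 0, "z": -0.014, "ax": 0, "ay": 0, "az": 0, "hand": -1},
    {"x": 0, "y": 0, "z": -0.018, "ax": 0, "ay": 0, "az": 0, "hand": -1},
    {"x": 0, "y": 0, "z": -0.0185, "ax": 0, "ay": 0, "az": 0, "hand": -1},
    {"x": 0, "y": 0, "z": -0.0185, "ax": 0, "ay": 0, "az": 0, "hand": -1},
    {"x": 0, "y": 0, "z": -0.0185, "ax": 0, "ay": 0, "az": 0, "hand": -1}
  ]
}}

```text
time_s: 14.68
eef_pos: [658.5, 152.5, 42.4]
ee_rot: [0.103, 0.7, 0.103, -0.699]
force: [-0.1, 0.0, -1.0]
grip_width: 0.394
```

>>> {"method": "carry_out", "body": {
  "targets": [
    {"x": 0, "y": 0, "z": -0.001, "ax": 0, "ay": 0, "az": 0, "hand": -1},
    {"x": 0, "y": 0, "z": -0.002, "ax": 0, "ay": 0, "az": 0, "hand": -1},
    {"x": 0, "y": 0, "z": -0.002, "ax": 0, "ay": 0, "az": 0, "hand": -1}
  ]
}}

```text
time_s: 15.05
eef_pos: [658.3, 152.5, 40.3]
ee_rot: [0.103, 0.7, 0.103, -0.699]
force: [-3.0, -0.5, 5.7]
grip_width: 0.388
```

>>> {"method": "carry_out", "body": {
  "targets": [
    {"x": 0, "y": 0, "z": 0, "ax": 0, "ay": 0, "az": 0, "hand": 0},
    {"x": 0, "y": 0, "z": 0, "ax": 0, "ay": 0, "az": 0, "hand": 0.4},
    {"x": 0, "y": 0, "z": 0, "ax": 0, "ay": 0, "az": 0, "hand": 0.6},
    {"x": 0, "y": 0, "z": 0, "ax": 0, "ay": 0, "az": 0, "hand": 0.6}
  ]
}}

```text
time_s: 15.55
eef_pos: [658.1, 152.4, 39.4]
ee_rot: [-0.103, -0.7, -0.103, 0.7]
force: [0.2, 0.1, 0.6]
grip_width: 0.8
```

>>> {"method": "carry_out", "body": {
  "targets": [
    {"x": 0, "y": 0, "z": 0.05, "ax": 0, "ay": 0, "az": 0, "hand": 1},
    {"x": 0, "y": 0, "z": 0.1, "ax": 0, "ay": 0, "az": 0, "hand": 1},
    {"x": 0, "y": 0, "z": 0.15, "ax": 0, "ay": 0, "az": 0, "hand": 1},
    {"x": -0.03, "y": 0, "z": 0.19, "ax": 0, "ay": 0, "az": 0, "hand": 1},
    {"x": -0.07, "y": -0.021, "z": 0.19, "ax": 0, "ay": 0, "az": 0, "hand": 1}
  ]
}}

```text
time_s: 16.18
eef_pos: [588.5, 132.0, 232.6]
ee_rot: [0.104, 0.702, 0.103, -0.697]
force: [0.7, -0.6, -0.7]
grip_width: 1.001
```

>>> {"method": "carry_out", "body": {
  "targets": [
    {"x": 0, "y": 0, "z": 0, "ax": 0, "ay": 0, "az": 0, "hand": 1},
    {"x": 0, "y": 0, "z": 0, "ax": 0, "ay": 0, "az": 0, "hand": 1}
  ]
}}

```text
time_s: 16.42
eef_pos: [588.7, 131.5, 229.8]
ee_rot: [0.103, 0.7, 0.103, -0.699]
force: [0.5, -0.8, -0.6]
grip_width: 1.002
```

```bash
python3 -c "
from h import *
check('c2','S',658.1,152.4,extra=[('A',471,106.3,-.69)])
draw_=1
im=cv2.imread('pics/c2_raw.png'); wi=viewer.camera_info('wrist')
draw(wi,im,'A',fit(wi,im,'A',471,106.3,-.69)[0],70); cv2.imwrite('pics/c2b.png',im)"
```

```text
t 16.43 tcp [588.7 131.5 229.8] piece [6.5801e+02 1.5304e+02 2.0000e-02] 0.93 lines [ 6.5793e+02  1.5286e+02 -7.0000e-02] 0.86 diff [0.08 0.18 0.09]
A [470.93 106.7   -0.69] 0.39
```

View pics/c2b.png

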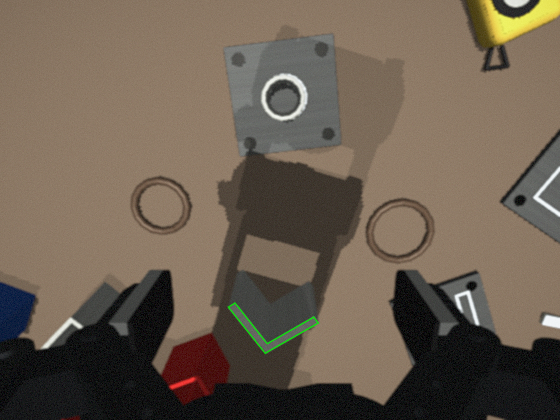

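>>> {"method": "carry_out", "body": {
  "targets": [
    {"x": -0.01, "y": -0.05, "z": 0, "ax": 0, "ay": 0, "az": 0.18, "hand": 1},
    {"x": -0.02, "y": -0.1, "z": 0, "ax": 0, "ay": 0, "az": 0.36, "hand": 1},
    {"x": -0.03, "y": -0.14, "z": 0, "ax": 0, "ay": 0, "az": 0.54, "hand": 1},
    {"x": -0.04, "y": -0.17, "z": 0, "ax": 0, "ay": 0, "az": 0.72, "hand": 1},
    {"x": -0.05, "y": -0.2, "z": 0, "ax": 0, "ay": 0, "az": 0.9, "hand": 1}
  ]
}}

```text
time_s: 17.1
eef_pos: [538.7, -69.8, 229.3]
ee_rot: [0.399, 0.584, 0.399, -0.584]
force: [0.3, -0.1, -0.4]
grip_width: 1.002
```

>>> {"method": "carry_out", "body": {
  "targets": [
    {"x": -0.005, "y": -0.02, "z": 0, "ax": 0, "ay": 0, "az": 0.18, "hand": 1},
    {"x": -0.01, "y": -0.04, "z": 0, "ax": 0, "ay": 0, "az": 0.36, "hand": 1},
    {"x": -0.014, "y": -0.06, "z": 0, "ax": 0, "ay": 0, "az": 0.54, "hand": 1},
    {"x": -0.018, "y": -0.0814, "z": 0, "ax": 0, "ay": 0, "az": 0.72, "hand": 1},
    {"x": -0.018, "y": -0.0814, "z": 0, "ax": 0, "ay": 0, "az": 0.9, "hand": 1}
  ]
}}

```text
time_s: 17.73
eef_pos: [520.9, -151.5, 229.2]
ee_rot: [0.613, 0.353, 0.613, -0.353]
force: [0.6, 0.2, -0.4]
grip_width: 1.001
```

>>> {"method": "carry_out", "body": {
  "targets": [
    {"x": 0, "y": 0, "z": 0, "ax": 0, "ay": 0, "az": 0.148, "hand": 1},
    {"x": 0, "y": 0, "z": 0, "ax": 0, "ay": 0, "az": 0.148, "hand": 1},
    {"x": 0, "y": 0, "z": 0, "ax": 0, "ay": 0, "az": 0.148, "hand": 1}
  ]
}}

```text
time_s: 18.1
eef_pos: [520.6, -150.0, 229.3]
ee_rot: [0.636, 0.309, 0.636, -0.309]
force: [0.2, 0.2, 0.3]
grip_width: 1.001
```

```bash
python3 -c "
from h import *
view('v6',[('pA',475,-92,.67,5),('pQ',657.6,-151.3,-.28,3),('pS',658.1,152.4,0,1)])"
```

```text
t 18.1 tcp [ 520.6 -150.   229.3] yaw 0.6674 gw 1.001
pA [475.41 -92.49   0.67] 0.604
pQ [ 6.5788e+02 -1.5146e+02 -2.8000e-01] 0.865
pS [650.1 148.4   0. ] 0.0
```

>>> {"method": "carry_out", "body": {
  "targets": [
    {"x": -0.015, "y": 0.04, "z": 0, "ax": 0, "ay": 0, "az": -0.18, "hand": 1},
    {"x": -0.03, "y": 0.08, "z": 0, "ax": 0, "ay": 0, "az": -0.36, "hand": 1},
    {"x": -0.045, "y": 0.11, "z": 0, "ax": 0, "ay": 0, "az": -0.54, "hand": 1},
    {"x": -0.06, "y": 0.14, "z": 0, "ax": 0, "ay": 0, "az": -0.72, "hand": 1},
    {"x": -0.075, "y": 0.17, "z": 0, "ax": 0, "ay": 0, "az": -0.9, "hand": 1}
  ]
}}

```text
time_s: 18.77
eef_pos: [444.7, 21.0, 229.6]
ee_rot: [0.437, 0.556, 0.437, -0.556]
force: [-0.3, -0.2, -0.0]
grip_width: 1.0
```

>>> {"method": "carry_out", "body": {
  "targets": [
    {"x": -0.01, "y": 0.015, "z": 0, "ax": 0, "ay": 0, "az": -0.18, "hand": 1},
    {"x": -0.02, "y": 0.03, "z": 0, "ax": 0, "ay": 0, "az": -0.36, "hand": 1},
    {"x": -0.02, "y": 0.03, "z": 0, "ax": 0, "ay": 0, "az": -0.46, "hand": 1},
    {"x": -0.02, "y": 0.03, "z": 0, "ax": 0, "ay": 0, "az": -0.46, "hand": 1},
    {"x": -0.02, "y": 0.03, "z": 0, "ax": 0, "ay": 0, "az": -0.46, "hand": 1}
  ]
}}

```text
time_s: 19.4
eef_pos: [425.3, 49.9, 229.5]
ee_rot: [0.302, 0.639, 0.302, -0.639]
force: [-0.1, -0.0, 0.2]
grip_width: 1.002
```

```bash
python3 -c "
from h import *
np.set_printoptions(suppress=True)
view('v7',[('A',471,106.4,-.69,5),('A',470,108,-.7,3)])
for n,p in (('v6',(475.2,-92.4,.67)),):
  pass
s,M=tool(); wi=viewer.camera_info('wrist'); p,c=fit(wi,cv2.imread('pics/v7_raw.png'),'A',471,106.4,-.69); print(p)
co,si=np.cos(p[2]),np.sin(p[2]); u,v=-26,-4
print('grip pt',p[0]+co*u-si*v,p[1]+si*u+co*v)
co,si=np.cos(.67),np.sin(.67); print('place pt',475.35+co*u-si*v,-92.4+si*u+co*v)"
```

```text
t 19.4 tcp [425.3  49.9 229.5] yaw -0.6889 gw 1.002
A [470.91 106.5   -0.69] 0.893
A [470.9  106.5   -0.69] 0.893
[470.88948258 106.45582845  -0.69120311]
grip pt 448.30715362288237 119.94798983662906
place pt 457.4545806352442 -111.68092232647396
```

>>> {"method": "carry_out", "body": {
  "targets": [
    {"x": 0.015, "y": 0.045, "z": -0.02, "ax": 0, "ay": 0, "az": 0, "hand": -0.2},
    {"x": 0.0232, "y": 0.0699, "z": -0.06, "ax": 0, "ay": 0, "az": 0, "hand": -0.2},
    {"x": 0.0232, "y": 0.0699, "z": -0.11, "ax": 0, "ay": 0, "az": 0, "hand": -0.2},
    {"x": 0.0232, "y": 0.0699, "z": -0.13, "ax": 0, "ay": 0, "az": 0, "hand": -0.2},
    {"x": 0.0232, "y": 0.0699, "z": -0.13, "ax": 0, "ay": 0, "az": 0, "hand": -0.2}
  ]
}}

```text
time_s: 20.08
eef_pos: [447.8, 119.8, 98.5]
ee_rot: [-0.301, -0.639, -0.302, 0.641]
force: [-0.1, 0.3, 1.4]
grip_width: 0.404
```

>>> {"method": "carry_out", "body": {
  "targets": [
    {"x": 0, "y": 0, "z": -0.03, "ax": 0, "ay": 0, "az": 0, "hand": -0.2},
    {"x": 0, "y": 0, "z": -0.06, "ax": 0, "ay": 0, "az": 0, "hand": -0.2},
    {"x": 0, "y": 0, "z": -0.07, "ax": 0, "ay": 0, "az": 0, "hand": -0.2},
    {"x": 0, "y": 0, "z": -0.07, "ax": 0, "ay": 0, "az": 0, "hand": -0.2}
  ]
}}

```text
time_s: 20.58
eef_pos: [448.8, 119.9, 30.2]
ee_rot: [0.302, 0.64, 0.301, -0.639]
force: [-0.4, -0.4, 0.9]
grip_width: 0.4
```

>>> {"method": "carry_out", "body": {
  "grip_force": 80,
  "targets": [
    {"x": 0, "y": 0, "z": 0, "ax": 0, "ay": 0, "az": 0, "hand": -0.4},
    {"x": 0, "y": 0, "z": 0, "ax": 0, "ay": 0, "az": 0, "hand": -0.6},
    {"x": 0, "y": 0, "z": 0, "ax": 0, "ay": 0, "az": 0, "hand": -1},
    {"x": 0, "y": 0, "z": 0, "ax": 0, "ay": 0, "az": 0, "hand": -1},
    {"x": 0, "y": 0, "z": 0, "ax": 0, "ay": 0, "az": 0, "hand": -1}
  ]
}}

```text
time_s: 21.2
eef_pos: [448.8, 120.0, 30.2]
ee_rot: [0.302, 0.64, 0.301, -0.639]
force: [-1.1, 0.9, 6.7]
grip_width: 0.083
```

>>> {"method": "carry_out", "body": {
  "targets": [
    {"x": 0, "y": 0, "z": 0, "ax": 0, "ay": 0, "az": 0, "hand": -1},
    {"x": 0, "y": 0, "z": 0, "ax": 0, "ay": 0, "az": 0, "hand": -1}
  ]
}}

```text
time_s: 21.45
eef_pos: [448.8, 120.0, 30.2]
ee_rot: [0.302, 0.64, 0.301, -0.639]
force: [-0.8, 0.4, 5.7]
grip_width: 0.088
```

>>> {"method": "carry_out", "body": {
  "targets": [
    {"x": 0, "y": 0, "z": 0.06, "ax": 0, "ay": 0, "az": 0, "hand": -1},
    {"x": 0, "y": 0, "z": 0.12, "ax": 0, "ay": 0, "az": 0, "hand": -1},
    {"x": 0, "y": -0.03, "z": 0.12, "ax": 0, "ay": 0, "az": 0.15, "hand": -1},
    {"x": 0.002, "y": -0.06, "z": 0.12, "ax": 0, "ay": 0, "az": 0.3, "hand": -1},
    {"x": 0.004, "y": -0.09, "z": 0.12, "ax": 0, "ay": 0, "az": 0.46, "hand": -1}
  ]
}}

```text
time_s: 22.08
eef_pos: [451.8, 29.2, 149.2]
ee_rot: [-0.441, -0.553, -0.441, 0.553]
force: [-0.2, -0.8, -3.4]
grip_width: 0.084
```

>>> {"method": "carry_out", "body": {
  "targets": [
    {"x": 0.001, "y": -0.03, "z": 0, "ax": 0, "ay": 0, "az": 0.18, "hand": -1},
    {"x": 0.002, "y": -0.06, "z": 0, "ax": 0, "ay": 0, "az": 0.36, "hand": -1},
    {"x": 0.003, "y": -0.09, "z": 0, "ax": 0, "ay": 0, "az": 0.54, "hand": -1},
    {"x": 0.0042, "y": -0.12, "z": 0, "ax": 0, "ay": 0, "az": 0.72, "hand": -1},
    {"x": 0.0052, "y": -0.1416, "z": 0, "ax": 0, "ay": 0, "az": 0.88, "hand": -1}
  ]
}}

```text
time_s: 22.7
eef_pos: [457.0, -112.6, 149.0]
ee_rot: [0.634, 0.313, 0.635, -0.313]
force: [0.3, 0.7, -4.2]
grip_width: 0.084
```

>>> {"method": "carry_out", "body": {
  "targets": [
    {"x": 0, "y": 0, "z": 0, "ax": 0, "ay": 0, "az": 0.021, "hand": -1},
    {"x": 0, "y": 0, "z": 0, "ax": 0, "ay": 0, "az": 0.021, "hand": -1},
    {"x": 0, "y": 0, "z": -0.03, "ax": 0, "ay": 0, "az": 0.021, "hand": -1},
    {"x": 0, "y": 0, "z": -0.08, "ax": 0, "ay": 0, "az": 0.021, "hand": -1},
    {"x": 0, "y": 0, "z": -0.1, "ax": 0, "ay": 0, "az": 0.021, "hand": -1}
  ]
}}

```text
time_s: 23.32
eef_pos: [456.2, -110.0, 47.2]
ee_rot: [0.635, 0.308, 0.638, -0.308]
force: [-0.3, -0.5, -3.8]
grip_width: 0.083
```

>>> {"method": "carry_out", "body": {
  "targets": [
    {"x": 0, "y": 0, "z": 0, "ax": 0, "ay": 0, "az": 0, "hand": -1},
    {"x": 0, "y": 0, "z": 0, "ax": 0, "ay": 0, "az": 0, "hand": -1}
  ]
}}

```text
time_s: 23.58
eef_pos: [458.1, -111.5, 50.5]
ee_rot: [0.637, 0.308, 0.636, -0.308]
force: [-0.1, 0.4, -4.6]
grip_width: 0.082
```

```bash
python3 -c "
from h import *
s,M=tool(); print(s['eef_pos'],yaw(M),s['force'])
im=viewer.capture('wrist');cv2.imwrite('pics/g2.png',im[60:])"
```

```text
[ 458.12986672 -111.52683162   50.52642369] 0.6708601231792629 [-0.05943107  0.43412291 -4.59736075]
```

View pics/g2.png

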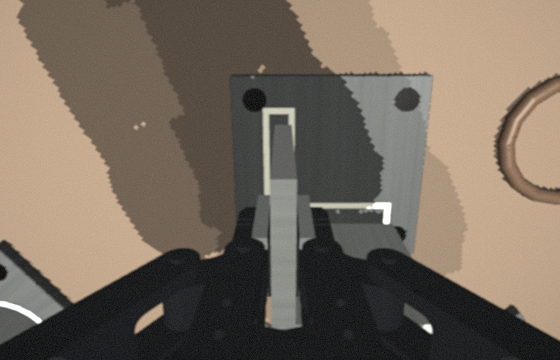

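>>> {"method": "carry_out", "body": {
  "targets": [
    {"x": 0, "y": 0, "z": -0.006, "ax": 0, "ay": 0, "az": 0, "hand": -1},
    {"x": 0, "y": 0, "z": -0.01, "ax": 0, "ay": 0, "az": 0, "hand": -1},
    {"x": 0, "y": 0, "z": -0.011, "ax": 0, "ay": 0, "az": 0, "hand": -1},
    {"x": 0, "y": 0, "z": -0.012, "ax": 0, "ay": 0, "az": 0, "hand": -1},
    {"x": 0, "y": 0, "z": -0.012, "ax": 0, "ay": 0, "az": 0, "hand": -1}
  ]
}}

```text
time_s: 24.25
eef_pos: [457.4, -111.7, 38.3]
ee_rot: [0.637, 0.307, 0.637, -0.308]
force: [-5.6, 2.6, 7.7]
grip_width: 0.078
```

>>> {"method": "carry_out", "body": {
  "targets": [
    {"x": 0, "y": 0, "z": 0, "ax": 0, "ay": 0, "az": 0, "hand": -1}
  ]
}}

```text
time_s: 24.38
eef_pos: [457.4, -111.7, 38.2]
ee_rot: [0.637, 0.307, 0.637, -0.308]
force: [-5.8, 1.4, 7.1]
grip_width: 0.087
```

>>> {"method": "carry_out", "body": {
  "targets": [
    {"x": 0, "y": 0, "z": 0, "ax": 0, "ay": 0, "az": 0, "hand": -0.7},
    {"x": 0, "y": 0, "z": 0, "ax": 0, "ay": 0, "az": 0, "hand": -0.4},
    {"x": 0, "y": 0, "z": 0, "ax": 0, "ay": 0, "az": 0, "hand": -0.2},
    {"x": 0, "y": 0, "z": 0, "ax": 0, "ay": 0, "az": 0, "hand": -0.2}
  ]
}}

```text
time_s: 24.88
eef_pos: [457.6, -111.7, 37.5]
ee_rot: [0.637, 0.307, 0.637, -0.308]
force: [0.4, 1.0, 0.2]
grip_width: 0.402
```

>>> {"method": "carry_out", "body": {
  "targets": [
    {"x": 0, "y": 0, "z": 0.05, "ax": 0, "ay": 0, "az": 0, "hand": -0.2},
    {"x": 0, "y": 0, "z": 0.1, "ax": 0, "ay": 0, "az": 0, "hand": 0.5},
    {"x": 0, "y": 0, "z": 0.15, "ax": 0, "ay": 0, "az": 0, "hand": 1},
    {"x": 0.03, "y": -0.02, "z": 0.192, "ax": 0, "ay": 0, "az": 0, "hand": 1},
    {"x": 0.0625, "y": -0.0383, "z": 0.192, "ax": 0, "ay": 0, "az": 0, "hand": 1}
  ]
}}

```text
time_s: 25.5
eef_pos: [521.8, -151.0, 233.3]
ee_rot: [0.639, 0.307, 0.634, -0.308]
force: [0.0, -0.3, -0.5]
grip_width: 1.0
```

>>> {"method": "carry_out", "body": {
  "targets": [
    {"x": 0, "y": 0, "z": 0, "ax": 0, "ay": 0, "az": 0, "hand": 1},
    {"x": 0, "y": 0, "z": 0, "ax": 0, "ay": 0, "az": 0, "hand": 1}
  ]
}}

```text
time_s: 25.75
eef_pos: [519.5, -149.6, 229.0]
ee_rot: [0.636, 0.307, 0.637, -0.307]
force: [0.8, 1.0, 0.5]
grip_width: 1.003
```

```bash
python3 -c "
from h import *
check('c3','A',475.35,-92.4,.67)"
```

```text
t 25.75 tcp [ 519.5 -149.6  229. ] piece [477.24 -92.9    0.7 ] 0.52 lines [475.74 -92.14   0.69] 0.43 diff [ 1.49 -0.75  0.01]
```

View pics/c3.png

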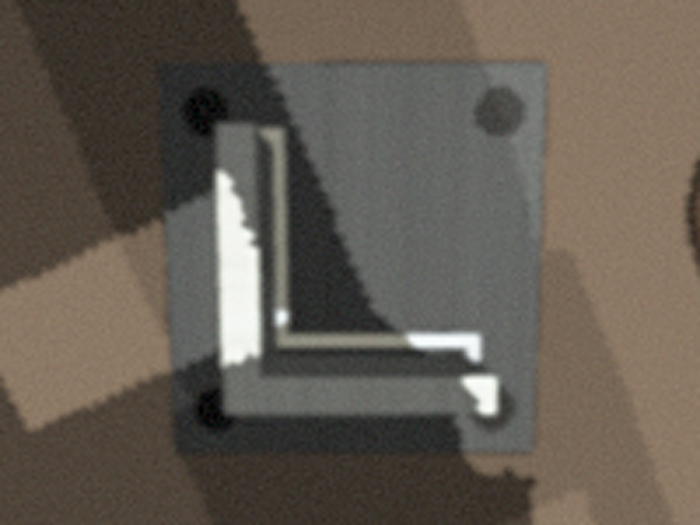

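>>> {"method": "carry_out", "body": {
  "targets": [
    {"x": -0.01, "y": 0.06, "z": 0, "ax": 0, "ay": 0, "az": 0.1, "hand": 1},
    {"x": -0.02, "y": 0.12, "z": 0, "ax": 0, "ay": 0, "az": 0.2, "hand": 1},
    {"x": -0.03, "y": 0.18, "z": 0, "ax": 0, "ay": 0, "az": 0.3, "hand": 1},
    {"x": -0.04, "y": 0.24, "z": 0, "ax": 0, "ay": 0, "az": 0.41, "hand": 1},
    {"x": -0.055, "y": 0.29, "z": 0, "ax": 0, "ay": 0, "az": 0.41, "hand": 1}
  ]
}}

```text
time_s: 26.42
eef_pos: [463.6, 142.1, 229.7]
ee_rot: [0.686, 0.171, 0.686, -0.171]
force: [0.5, -0.7, 0.3]
grip_width: 1.004
```

>>> {"method": "carry_out", "body": {
  "targets": [
    {"x": -0.01, "y": 0.05, "z": 0, "ax": 0, "ay": 0, "az": 0, "hand": 1},
    {"x": -0.02, "y": 0.101, "z": 0, "ax": 0, "ay": 0, "az": 0, "hand": 1},
    {"x": -0.02, "y": 0.101, "z": 0, "ax": 0, "ay": 0, "az": 0, "hand": 1},
    {"x": -0.02, "y": 0.101, "z": 0, "ax": 0, "ay": 0, "az": 0, "hand": 1}
  ]
}}

```text
time_s: 26.92
eef_pos: [444.7, 240.6, 229.5]
ee_rot: [0.686, 0.171, 0.686, -0.171]
force: [-0.0, -0.2, -0.2]
grip_width: 1.001
```

```bash
python3 -c "
from h import *
view('v8',[('Q',380.5,275.4,1.08,5),('Q',384,272,1.15,3)])
im=cv2.imread('pics/v8.png'); r=cv2.imread('pics/v8_raw.png')
wi=viewer.camera_info('wrist'); c=pix(wi,[[380,275,40]])[0].astype(int); print(c)
y0=max(0,c[1]-70);x0=max(0,c[0]-70)
cv2.imwrite('pics/v8c.png',cv2.resize(np.hstack([r[y0:y0+140,x0:x0+140],im[y0:y0+140,x0:x0+140]]),None,fx=2.8,fy=2.8))"
```

```text
t 26.93 tcp [444.7 240.6 229.5] yaw 1.0813 gw 1.001
Q [380.72 275.41   1.08] 0.706
Q [380.72 275.42   1.08] 0.706
[281  93]
```

View pics/v8c.png

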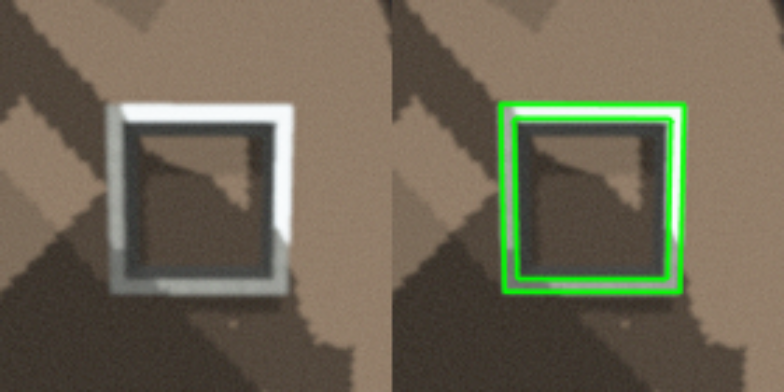

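>>> {"method": "carry_out", "body": {
  "targets": [
    {"x": -0.05, "y": 0.027, "z": -0.02, "ax": 0, "ay": 0, "az": 0, "hand": 0.6},
    {"x": -0.0643, "y": 0.0344, "z": -0.06, "ax": 0, "ay": 0, "az": 0, "hand": 0.6},
    {"x": -0.0643, "y": 0.0344, "z": -0.11, "ax": 0, "ay": 0, "az": 0, "hand": 0.6},
    {"x": -0.0643, "y": 0.0344, "z": -0.13, "ax": 0, "ay": 0, "az": 0, "hand": 0.6},
    {"x": -0.0643, "y": 0.0344, "z": -0.13, "ax": 0, "ay": 0, "az": 0, "hand": 0.6}
  ]
}}

```text
time_s: 27.6
eef_pos: [380.5, 274.3, 98.7]
ee_rot: [0.685, 0.171, 0.687, -0.173]
force: [-0.5, -0.8, -0.4]
grip_width: 0.802
```

>>> {"method": "carry_out", "body": {
  "targets": [
    {"x": 0, "y": 0, "z": -0.03, "ax": 0, "ay": 0, "az": 0, "hand": 0.6},
    {"x": 0, "y": 0, "z": -0.06, "ax": 0, "ay": 0, "az": 0, "hand": 0.6},
    {"x": 0, "y": 0, "z": -0.07, "ax": 0, "ay": 0, "az": 0, "hand": 0.6},
    {"x": 0, "y": 0, "z": -0.07, "ax": 0, "ay": 0, "az": 0, "hand": 0.6}
  ]
}}

```text
time_s: 28.1
eef_pos: [381.3, 275.3, 30.2]
ee_rot: [0.686, 0.172, 0.686, -0.172]
force: [0.3, 0.4, 0.7]
grip_width: 0.801
```

>>> {"method": "carry_out", "body": {
  "grip_force": 60,
  "targets": [
    {"x": 0, "y": 0, "z": 0, "ax": 0, "ay": 0, "az": 0, "hand": 0.3},
    {"x": 0, "y": 0, "z": 0, "ax": 0, "ay": 0, "az": 0, "hand": -1},
    {"x": 0, "y": 0, "z": 0, "ax": 0, "ay": 0, "az": 0, "hand": -1},
    {"x": 0, "y": 0, "z": 0, "ax": 0, "ay": 0, "az": 0, "hand": -1},
    {"x": 0, "y": 0, "z": 0, "ax": 0, "ay": 0, "az": 0, "hand": -1}
  ]
}}

```text
time_s: 28.72
eef_pos: [381.4, 275.5, 30.8]
ee_rot: [0.687, 0.172, 0.685, -0.171]
force: [-0.7, -1.2, 6.9]
grip_width: 0.579
```

>>> {"method": "carry_out", "body": {
  "targets": [
    {"x": 0, "y": 0, "z": 0.06, "ax": 0, "ay": 0, "az": 0, "hand": -1},
    {"x": 0, "y": 0, "z": 0.12, "ax": 0, "ay": 0, "az": 0, "hand": -1},
    {"x": 0.03, "y": -0.045, "z": 0.12, "ax": 0, "ay": 0, "az": 0.05, "hand": -1},
    {"x": 0.06, "y": -0.09, "z": 0.12, "ax": 0, "ay": 0, "az": 0.1, "hand": -1},
    {"x": 0.09, "y": -0.135, "z": 0.12, "ax": 0, "ay": 0, "az": 0.15, "hand": -1}
  ]
}}

```text
time_s: 29.35
eef_pos: [471.3, 139.0, 150.1]
ee_rot: [0.697, 0.119, 0.697, -0.119]
force: [0.6, 0.4, -2.9]
grip_width: 0.582
```

>>> {"method": "carry_out", "body": {
  "targets": [
    {"x": 0.032, "y": -0.05, "z": 0, "ax": 0, "ay": 0, "az": 0.061, "hand": -1},
    {"x": 0.065, "y": -0.1, "z": 0, "ax": 0, "ay": 0, "az": 0.061, "hand": -1},
    {"x": 0.098, "y": -0.15, "z": 0, "ax": 0, "ay": 0, "az": 0.061, "hand": -1},
    {"x": 0.13, "y": -0.2, "z": 0, "ax": 0, "ay": 0, "az": 0.061, "hand": -1},
    {"x": 0.16, "y": -0.25, "z": 0, "ax": 0, "ay": 0, "az": 0.061, "hand": -1}
  ]
}}

```text
time_s: 29.98
eef_pos: [631.4, -111.2, 149.8]
ee_rot: [0.7, 0.098, 0.7, -0.098]
force: [-0.0, 0.2, -3.6]
grip_width: 0.576
```

>>> {"method": "carry_out", "body": {
  "targets": [
    {"x": 0.027, "y": -0.0418, "z": 0, "ax": 0, "ay": 0, "az": 0, "hand": -1},
    {"x": 0.027, "y": -0.0418, "z": 0, "ax": 0, "ay": 0, "az": 0, "hand": -1},
    {"x": 0.027, "y": -0.0418, "z": -0.04, "ax": 0, "ay": 0, "az": 0, "hand": -1},
    {"x": 0.027, "y": -0.0418, "z": -0.08, "ax": 0, "ay": 0, "az": 0, "hand": -1},
    {"x": 0.027, "y": -0.0418, "z": -0.1, "ax": 0, "ay": 0, "az": 0, "hand": -1}
  ]
}}

```text
time_s: 30.6
eef_pos: [656.6, -150.3, 47.6]
ee_rot: [0.699, 0.098, 0.701, -0.098]
force: [0.4, 0.4, -3.4]
grip_width: 0.577
```

>>> {"method": "carry_out", "body": {
  "targets": [
    {"x": 0, "y": 0, "z": -0.006, "ax": 0, "ay": 0, "az": 0, "hand": -1},
    {"x": 0, "y": 0, "z": -0.009, "ax": 0, "ay": 0, "az": 0, "hand": -1},
    {"x": 0, "y": 0, "z": -0.01, "ax": 0, "ay": 0, "az": 0, "hand": -1},
    {"x": 0, "y": 0, "z": -0.0115, "ax": 0, "ay": 0, "az": 0, "hand": -1},
    {"x": 0, "y": 0, "z": -0.0115, "ax": 0, "ay": 0, "az": 0, "hand": -1}
  ]
}}

```text
time_s: 31.22
eef_pos: [658.1, -151.5, 38.9]
ee_rot: [0.701, 0.098, 0.7, -0.098]
force: [-0.0, 0.5, 0.9]
grip_width: 0.583
```

>>> {"method": "carry_out", "body": {
  "targets": [
    {"x": 0, "y": 0, "z": 0, "ax": 0, "ay": 0, "az": 0, "hand": 0.4},
    {"x": 0, "y": 0, "z": 0, "ax": 0, "ay": 0, "az": 0, "hand": 0.7},
    {"x": 0, "y": 0, "z": 0, "ax": 0, "ay": 0, "az": 0, "hand": 0.8},
    {"x": 0, "y": 0, "z": 0, "ax": 0, "ay": 0, "az": 0, "hand": 0.8}
  ]
}}

```text
time_s: 31.72
eef_pos: [657.8, -151.4, 38.0]
ee_rot: [0.7, 0.098, 0.7, -0.098]
force: [0.6, 0.3, 0.5]
grip_width: 0.897
```

>>> {"method": "carry_out", "body": {
  "targets": [
    {"x": 0, "y": 0, "z": 0.05, "ax": 0, "ay": 0, "az": 0, "hand": 0.8},
    {"x": 0, "y": 0, "z": 0.1, "ax": 0, "ay": 0, "az": 0, "hand": 0.8},
    {"x": 0, "y": 0, "z": 0.15, "ax": 0, "ay": 0, "az": 0, "hand": 1},
    {"x": -0.03, "y": 0, "z": 0.192, "ax": 0, "ay": 0, "az": -0.18, "hand": 1},
    {"x": -0.07, "y": -0.02, "z": 0.192, "ax": 0, "ay": 0, "az": -0.36, "hand": 1}
  ]
}}

```text
time_s: 32.35
eef_pos: [588.2, -171.1, 233.5]
ee_rot: [0.673, 0.223, 0.669, -0.224]
force: [0.8, 0.2, 0.4]
grip_width: 0.999
```

>>> {"method": "carry_out", "body": {
  "targets": [
    {"x": 0, "y": 0, "z": 0, "ax": 0, "ay": 0, "az": -0.18, "hand": 1},
    {"x": 0, "y": 0, "z": 0, "ax": 0, "ay": 0, "az": -0.36, "hand": 1},
    {"x": 0, "y": 0, "z": 0, "ax": 0, "ay": 0, "az": -0.54, "hand": 1},
    {"x": 0, "y": 0, "z": 0, "ax": 0, "ay": 0, "az": -0.72, "hand": 1},
    {"x": 0, "y": 0, "z": 0, "ax": 0, "ay": 0, "az": -0.9, "hand": 1}
  ]
}}

```text
time_s: 32.98
eef_pos: [587.7, -171.3, 230.0]
ee_rot: [0.506, 0.493, 0.506, -0.493]
force: [0.2, 0.7, 0.5]
grip_width: 1.002
```

>>> {"method": "carry_out", "body": {
  "targets": [
    {"x": 0, "y": 0, "z": 0, "ax": 0, "ay": 0, "az": -0.18, "hand": 1},
    {"x": 0, "y": 0, "z": 0, "ax": 0, "ay": 0, "az": -0.36, "hand": 1},
    {"x": 0, "y": 0, "z": 0, "ax": 0, "ay": 0, "az": -0.54, "hand": 1},
    {"x": 0, "y": 0, "z": 0, "ax": 0, "ay": 0, "az": -0.72, "hand": 1},
    {"x": 0, "y": 0, "z": 0, "ax": 0, "ay": 0, "az": -0.9, "hand": 1}
  ]
}}

```text
time_s: 33.6
eef_pos: [587.7, -171.4, 230.0]
ee_rot: [-0.241, -0.665, -0.241, 0.665]
force: [-0.1, -0.3, 0.3]
grip_width: 1.002
```

>>> {"method": "carry_out", "body": {
  "targets": [
    {"x": 0, "y": 0, "z": 0, "ax": 0, "ay": 0, "az": -0.18, "hand": 1},
    {"x": 0, "y": 0, "z": 0, "ax": 0, "ay": 0, "az": -0.36, "hand": 1},
    {"x": 0, "y": 0, "z": 0, "ax": 0, "ay": 0, "az": -0.409, "hand": 1},
    {"x": 0, "y": 0, "z": 0, "ax": 0, "ay": 0, "az": -0.409, "hand": 1}
  ]
}}

```text
time_s: 34.1
eef_pos: [587.7, -171.4, 230.0]
ee_rot: [0.104, 0.699, 0.104, -0.699]
force: [-0.1, 0.1, 0.2]
grip_width: 1.001
```

```bash
python3 -c "
from h import *
check('c4','Q',657.7,-151.4,-.28)"
```

```text
t 34.1 tcp [ 587.7 -171.4  230. ] piece [ 6.5857e+02 -1.5013e+02 -2.8000e-01] 0.92 lines [ 6.5875e+02 -1.5033e+02 -2.8000e-01] 0.73 diff [-0.18  0.2   0.  ]
```

>>> {"method": "carry_out", "body": {
  "targets": [
    {"x": -0.06, "y": 0.02, "z": 0, "ax": 0, "ay": 0, "az": 0, "hand": 1},
    {"x": -0.12, "y": 0.04, "z": 0, "ax": 0, "ay": 0, "az": 0, "hand": 1},
    {"x": -0.1827, "y": 0.058, "z": 0, "ax": 0, "ay": 0, "az": 0, "hand": 1},
    {"x": -0.1827, "y": 0.058, "z": 0, "ax": 0, "ay": 0, "az": 0, "hand": 1},
    {"x": -0.1827, "y": 0.058, "z": 0, "ax": 0, "ay": 0, "az": 0, "hand": 1}
  ]
}}

```text
time_s: 34.78
eef_pos: [405.7, -113.8, 230.7]
ee_rot: [0.104, 0.7, 0.103, -0.699]
force: [-0.4, 0.6, 0.8]
grip_width: 1.003
```

```bash
python3 -c "
from h import *
check('c5','A',475.35,-92.4,.67)"
```

```text
t 34.77 tcp [ 405.7 -113.8  230.7] piece [477.67 -92.73   0.67] 0.82 lines [475.91 -91.99   0.67] 0.64 diff [ 1.76 -0.75 -0.  ]
```

>>> {"method": "carry_out", "body": {
  "targets": [
    {"x": -0.02, "y": -0.055, "z": 0, "ax": 0, "ay": 0, "az": 0, "hand": 1},
    {"x": -0.04, "y": -0.11, "z": 0, "ax": 0, "ay": 0, "az": 0, "hand": 1},
    {"x": -0.06, "y": -0.165, "z": 0, "ax": 0, "ay": 0, "az": 0, "hand": 1},
    {"x": -0.082, "y": -0.211, "z": 0, "ax": 0, "ay": 0, "az": 0, "hand": 1},
    {"x": -0.082, "y": -0.211, "z": 0, "ax": 0, "ay": 0, "az": 0, "hand": 1}
  ]
}}

```text
time_s: 35.45
eef_pos: [322.4, -327.6, 229.4]
ee_rot: [-0.102, -0.7, -0.102, 0.7]
force: [-0.0, 0.7, 0.4]
grip_width: 1.0
```

>>> {"method": "carry_out", "body": {
  "targets": [
    {"x": 0, "y": 0, "z": 0, "ax": 0, "ay": 0, "az": 0, "hand": 1}
  ]
}}

```text
time_s: 35.58
eef_pos: [323.7, -324.5, 229.7]
ee_rot: [0.103, 0.699, 0.104, -0.699]
force: [0.6, 0.6, -1.1]
grip_width: 0.997
```

```bash
python3 -c "
from h import *
check('c6','L',393.1,-303.4)
a=[cv2.resize(cv2.imread(f'pics/c{i}.png'),(400,300),interpolation=cv2.INTER_AREA) for i in (5,6,4,2)]
cv2.imwrite('pics/c456.png',np.vstack([np.hstack(a[:2]),np.hstack(a[2:])]))"
```

```text
t 35.58 tcp [ 323.7 -324.5  229.7] piece [ 3.9184e+02 -3.0306e+02  3.9000e-01] 0.9 lines [ 3.9139e+02 -3.0314e+02  1.2000e-01] 0.54 diff [0.46 0.08 0.27]
```

View pics/c456.png

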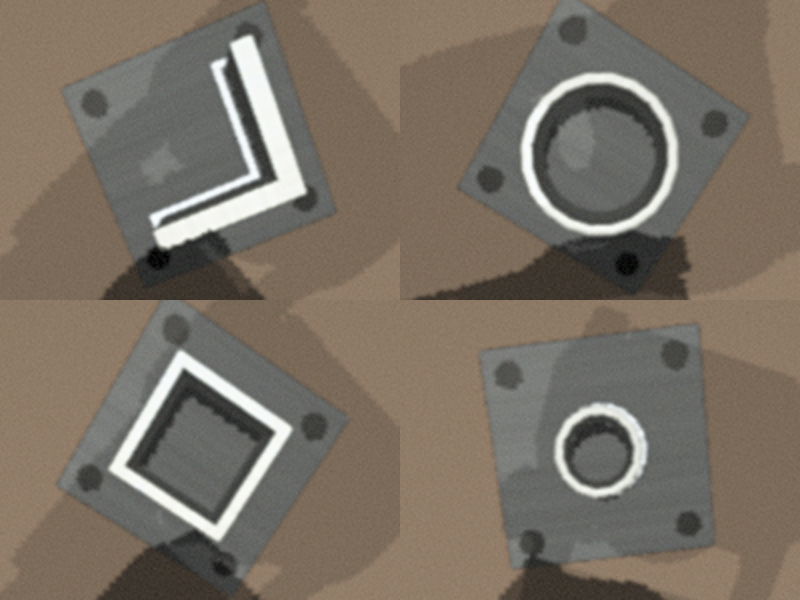

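```bash
cat >> h.py <<'E'
def plate(info,img,x,y,half=68,ppm=4):
    """plate pose from its grey (unsaturated) outline on z=8"""
    r=cv2.GaussianBlur(rectify(info,img,(x,y),half,8,ppm),(0,0),3).astype(float)+1
    ch=np.log(r[...,2]/r[...,0])              # red/blue: bench brown, steel grey
    m=(cv2.threshold((np.clip(ch,0,.8)*300).astype(np.uint8),0,255,cv2.THRESH_BINARY_INV+cv2.THRESH_OTSU)[1])
    m=cv2.morphologyEx(m,cv2.MORPH_OPEN,np.ones((25,25)))
    c=max(cv2.findContours(m,cv2.RETR_EXTERNAL,cv2.CHAIN_APPROX_NONE)[0],key=cv2.contourArea)
    (a,b),s,ang=cv2.minAreaRect(c)
    return np.array([x+a/ppm-half,y-(b/ppm-half),-np.radians(ang)]),np.array(s)/ppm,m
def check2(name,k,x,y,th=0):
    s,M=tool(); wi=viewer.camera_info('wrist'); im=viewer.capture('wrist'); cv2.imwrite(f'pics/{name}_raw.png',im)
    np.savez(f'pics/{name}.npz',**wi)
    a,c=fit(wi,im,k,x,y,th,z=78,nth=3); p,sz,m=plate(wi,im,x,y); cv2.imwrite(f'pics/{name}_m.png',m)
    print(k,'piece',a.round(2),round(c,2),'plate',p.round(3),'size',sz.round(1),'diff',(a-p)[:2].round(2))
E
python3 -c "
from h import *
check2('d1','L',393.1,-303.4)"
```

```text
L piece [ 3.9188e+02 -3.0307e+02  1.5000e-01] 0.89 plate [ 3.93087e+02 -3.03635e+02 -2.59000e-01] size [ 99.9 100.3] diff [-1.21  0.56]
```

>>> {"method": "carry_out", "body": {
  "targets": [
    {"x": 0.02, "y": 0.055, "z": 0, "ax": 0, "ay": 0, "az": 0, "hand": 1},
    {"x": 0.04, "y": 0.11, "z": 0, "ax": 0, "ay": 0, "az": 0, "hand": 1},
    {"x": 0.06, "y": 0.165, "z": 0, "ax": 0, "ay": 0, "az": 0, "hand": 1},
    {"x": 0.082, "y": 0.211, "z": 0, "ax": 0, "ay": 0, "az": 0, "hand": 1},
    {"x": 0.082, "y": 0.211, "z": 0, "ax": 0, "ay": 0, "az": 0, "hand": 1}
  ]
}}

```text
time_s: 36.3
eef_pos: [405.9, -110.0, 230.3]
ee_rot: [0.106, 0.699, 0.106, -0.699]
force: [0.2, 0.1, -0.8]
grip_width: 1.003
```

>>> {"method": "carry_out", "body": {
  "targets": [
    {"x": 0, "y": 0, "z": 0, "ax": 0, "ay": 0, "az": 0, "hand": 1},
    {"x": 0, "y": 0, "z": 0, "ax": 0, "ay": 0, "az": 0, "hand": 1}
  ]
}}

```text
time_s: 36.55
eef_pos: [404.8, -114.0, 230.0]
ee_rot: [-0.103, -0.7, -0.103, 0.7]
force: [-0.4, -0.3, -0.1]
grip_width: 1.002
```

```bash
python3 -c "
from h import *
check2('d2','A',475.35,-92.4,.67)"
```

```text
A piece [477.65 -92.77   0.67] 0.82 plate [474.966 -92.23   -0.899] size [100.3 100.5] diff [ 2.69 -0.54]
```

>>> {"method": "carry_out", "body": {
  "targets": [
    {"x": 0.06, "y": -0.02, "z": 0, "ax": 0, "ay": 0, "az": 0, "hand": 1},
    {"x": 0.12, "y": -0.04, "z": 0, "ax": 0, "ay": 0, "az": 0, "hand": 1},
    {"x": 0.1827, "y": -0.058, "z": 0, "ax": 0, "ay": 0, "az": 0, "hand": 1},
    {"x": 0.1827, "y": -0.058, "z": 0, "ax": 0, "ay": 0, "az": 0, "hand": 1},
    {"x": 0.1827, "y": -0.058, "z": 0, "ax": 0, "ay": 0, "az": 0, "hand": 1}
  ]
}}

```text
time_s: 37.22
eef_pos: [587.2, -171.9, 229.6]
ee_rot: [-0.103, -0.699, -0.103, 0.7]
force: [-0.1, -0.0, 0.6]
grip_width: 1.002
```

```bash
python3 -c "
from h import *
check2('d3','Q',657.7,-151.4,-.28)"
```

```text
Q piece [ 6.5856e+02 -1.5014e+02 -2.8000e-01] 0.92 plate [ 6.57182e+02 -1.51032e+02 -2.77000e-01] size [100.3 100. ] diff [1.37 0.89]
```

```bash
python3 - <<'E'
from h import *
np.set_printoptions(suppress=True,linewidth=200)
im=cv2.imread('pics/d2_raw.png'); wi=dict(np.load('pics/d2.npz'))
p,_,_=plate(wi,im,475.3,-92.4); th=.672
r=rectify(wi,im,p[:2],50,8,4,th); g=cv2.cvtColor(r,cv2.COLOR_BGR2GRAY).astype(float)
co=lambda m:int((m+50)*4)
# columns u=-50..50 ; rows v=50..-50
A=g[:, co(-8):co(18)].mean(1)[::-1]; B=g[co(-18):co(8),:].mean(0)
m=np.arange(-42,-12,.5)
print('v profile (x-leg)'); print(np.c_[m,[A[co(x):co(x)+2].mean() for x in m]].round(1).reshape(-1,8))
print('u profile (y-leg)'); print(np.c_[m,[B[co(x):co(x)+2].mean() for x in m]].round(1).reshape(-1,8))
E
```

```text
v profile (x-leg)
[[-42.  100.6 -41.5 109.2 -41.  131.3 -40.5 166.6]
 [-40.  204.9 -39.5 232.7 -39.  244.8 -38.5 247.8]
 [-38.  247.7 -37.5 247.2 -37.  246.6 -36.5 246.4]
 [-36.  246.5 -35.5 246.5 -35.  246.4 -34.5 246.5]
 [-34.  246.6 -33.5 246.5 -33.  246.7 -32.5 247.2]
 [-32.  248.  -31.5 248.6 -31.  246.5 -30.5 234.7]
 [-30.  205.  -29.5 160.5 -29.  115.1 -28.5  79.4]
 [-28.   59.4 -27.5  54.4 -27.   56.4 -26.5  58.1]
 [-26.   57.9 -25.5  57.2 -25.   57.8 -24.5  61.7]
 [-24.   70.1 -23.5  85.7 -23.  111.9 -22.5 148.9]
 [-22.  190.9 -21.5 225.3 -21.  243.4 -20.5 249.1]
 [-20.  249.2 -19.5 243.7 -19.  225.9 -18.5 192.7]
 [-18.  153.4 -17.5 121.6 -17.  104.4 -16.5  99.8]
 [-16.  101.  -15.5 102.5 -15.  103.5 -14.5 104.2]
 [-14.  104.  -13.5 103.6 -13.  103.7 -12.5 104.2]]
u profile (y-leg)
[[-42.   74.2 -41.5  74.6 -41.   75.8 -40.5  77.5]
 [-40.   78.2 -39.5  78.3 -39.   79.2 -38.5  78.8]
 [-38.   76.  -37.5  74.3 -37.   78.8 -36.5  94.4]
 [-36.  124.7 -35.5 164.9 -35.  203.4 -34.5 229.9]
 [-34.  242.6 -33.5 245.9 -33.  245.8 -32.5 245.4]
 [-32.  245.1 -31.5 244.8 -31.  244.8 -30.5 244.9]
 [-30.  244.9 -29.5 244.8 -29.  244.8 -28.5 245.2]
 [-28.  245.7 -27.5 246.6 -27.  247.7 -26.5 247.7]
 [-26.  239.7 -25.5 214.5 -25.  172.3 -24.5 127.2]
 [-24.   92.5 -23.5  72.9 -23.   65.7 -22.5  67.6]
 [-22.   82.1 -21.5 113.2 -21.  158.9 -20.5 206.1]
 [-20.  238.  -19.5 249.8 -19.  249.9 -18.5 239.9]
 [-18.  212.5 -17.5 172.5 -17.  134.3 -16.5 109.7]
 [-16.   99.9 -15.5  99.  -15.   99.4 -14.5  99.6]
 [-14.  100.3 -13.5 101.4 -13.  102.1 -12.5 102.6]]
```

>>> {"method": "carry_out", "body": {
  "targets": [
    {"x": -0.048, "y": -0.036, "z": 0, "ax": 0, "ay": 0, "az": 0, "hand": 1},
    {"x": -0.096, "y": -0.072, "z": 0, "ax": 0, "ay": 0, "az": 0, "hand": 1},
    {"x": -0.144, "y": -0.108, "z": 0, "ax": 0, "ay": 0, "az": 0, "hand": 1},
    {"x": -0.192, "y": -0.144, "z": 0, "ax": 0, "ay": 0, "az": 0, "hand": 1},
    {"x": -0.24, "y": -0.18, "z": 0, "ax": 0, "ay": 0, "az": 0, "hand": 1}
  ]
}}

```text
time_s: 37.9
eef_pos: [345.2, -351.5, 231.1]
ee_rot: [0.104, 0.7, 0.103, -0.699]
force: [-0.7, -1.3, 0.6]
grip_width: 1.001
```

>>> {"method": "carry_out", "body": {
  "targets": [
    {"x": -0.048, "y": -0.036, "z": 0, "ax": 0, "ay": 0, "az": 0, "hand": 1},
    {"x": -0.096, "y": -0.072, "z": 0, "ax": 0, "ay": 0, "az": 0, "hand": 1},
    {"x": -0.144, "y": -0.108, "z": 0, "ax": 0, "ay": 0, "az": 0, "hand": 1},
    {"x": -0.19, "y": -0.15, "z": 0, "ax": 0, "ay": 0, "az": 0, "hand": 1},
    {"x": -0.19, "y": -0.15, "z": 0, "ax": 0, "ay": 0, "az": 0, "hand": 1}
  ]
}}

```text
time_s: 38.52
eef_pos: [154.3, -502.3, 230.5]
ee_rot: [-0.102, -0.7, -0.101, 0.7]
force: [0.3, 0.1, 0.4]
grip_width: 0.997
```

```bash
cat > topcheck.py <<'E'
from h import *
import sys
i=viewer.camera_info('top'); im=np.mean([viewer.capture('top') for _ in range(4)],0).astype(np.uint8); cv2.imwrite(f'pics/{sys.argv[1]}.png',im)
o=cv2.imread('pics/top0.png')
for k,x,y,th in [('L',393.15,-305.63,.27),('S',657.58,150.58,0),('Q',657.48,-152.96,-.27),('A',475.19,-94.47,.67)]:
    b,cb=fit(i,o,'p'+k,x,y,th,sig=1.4,spread=4); p0,s0,_=plate(i,o,x,y); p1,s1,_=plate(i,im,x,y)
    a,c=fit(i,im,k,x,y,th,z=78,sig=1.4,spread=4,nth=3); a2,c2=fit(i,im,k,x,y,th,z=78,sig=1.0,spread=4,nth=3)
    print(k,'piece',a.round(2),round(c,2),a2[:2].round(2),'lines0',b.round(2),'outline0',p0[:2].round(2),s0.round(),'outline now',p1[:2].round(2),s1.round(),'piece-lines0',(a-b).round(2))
E
python3 topcheck.py top1
```

```text
L piece [ 3.9169e+02 -3.0552e+02  1.9000e-01] 0.71 [ 391.66 -305.41] lines0 [ 3.9315e+02 -3.0556e+02  3.1000e-01] outline0 [ 393.12 -304.92] [101. 101.] outline now [ 393.19 -305.03] [101. 102.] piece-lines0 [-1.46  0.04 -0.12]
S piece [ 6.5756e+02  1.5181e+02 -1.3000e-01] 0.67 [657.59 151.79] lines0 [6.5749e+02 1.5056e+02 3.0000e-02] outline0 [656.87 150.23] [100. 102.] outline now [657.   150.28] [100. 102.] piece-lines0 [ 0.06  1.25 -0.16]
Q piece [ 6.5904e+02 -1.5187e+02 -2.8000e-01] 0.7 [ 659.   -151.89] lines0 [ 6.5745e+02 -1.5300e+02 -2.7000e-01] outline0 [ 656.75 -152.65] [102. 101.] outline now [ 657.13 -152.7 ] [102. 101.] piece-lines0 [ 1.59  1.13 -0.01]
A piece [477.87 -94.8    0.65] 0.87 [477.88 -94.76] lines0 [475.24 -94.4    0.67] outline0 [474.93 -94.19] [101. 102.] outline now [474.72 -94.2 ] [101. 102.] piece-lines0 [ 2.63 -0.4  -0.02]
```

>>> {"method": "carry_out", "body": {
  "targets": [
    {"x": 0.047, "y": 0.04, "z": 0, "ax": 0, "ay": 0, "az": 0, "hand": 1},
    {"x": 0.094, "y": 0.08, "z": 0, "ax": 0, "ay": 0, "az": 0, "hand": 1},
    {"x": 0.14, "y": 0.12, "z": 0, "ax": 0, "ay": 0, "az": 0, "hand": 0.7},
    {"x": 0.187, "y": 0.16, "z": -0.02, "ax": 0, "ay": 0, "az": 0, "hand": 0.7},
    {"x": 0.234, "y": 0.1979, "z": -0.05, "ax": 0, "ay": 0, "az": 0, "hand": 0.7}
  ]
}}

```text
time_s: 39.35
eef_pos: [388.6, -305.1, 183.8]
ee_rot: [0.105, 0.7, 0.103, -0.699]
force: [-0.3, -0.8, -0.1]
grip_width: 0.851
```

>>> {"method": "carry_out", "body": {
  "targets": [
    {"x": 0, "y": 0, "z": -0.02, "ax": 0, "ay": 0, "az": 0, "hand": 0.7},
    {"x": 0, "y": 0, "z": -0.04, "ax": 0, "ay": 0, "az": 0, "hand": 0.7},
    {"x": 0, "y": 0, "z": -0.08, "ax": 0, "ay": 0, "az": 0, "hand": 0.7},
    {"x": 0, "y": 0, "z": -0.12, "ax": 0, "ay": 0, "az": 0, "hand": 0.7},
    {"x": 0, "y": 0, "z": -0.14, "ax": 0, "ay": 0, "az": 0, "hand": 0.7}
  ]
}}

```text
time_s: 39.98
eef_pos: [386.5, -305.7, 41.9]
ee_rot: [-0.104, -0.699, -0.105, 0.7]
force: [0.1, 0.0, 0.7]
grip_width: 0.847
```

>>> {"method": "carry_out", "body": {
  "grip_force": 40,
  "targets": [
    {"x": 0, "y": 0, "z": 0, "ax": 0, "ay": 0, "az": 0, "hand": 0.7},
    {"x": 0, "y": 0, "z": 0, "ax": 0, "ay": 0, "az": 0, "hand": 0.5},
    {"x": 0, "y": 0, "z": 0, "ax": 0, "ay": 0, "az": 0, "hand": -1},
    {"x": 0, "y": 0, "z": 0, "ax": 0, "ay": 0, "az": 0, "hand": -1},
    {"x": 0, "y": 0, "z": 0, "ax": 0, "ay": 0, "az": 0, "hand": -1}
  ]
}}

```text
time_s: 40.6
eef_pos: [387.2, -307.5, 44.8]
ee_rot: [0.104, 0.7, 0.103, -0.699]
force: [-0.7, 3.0, 7.1]
grip_width: 0.694
```

>>> {"method": "carry_out", "body": {
  "targets": [
    {"x": 0, "y": 0, "z": 0.004, "ax": 0, "ay": 0, "az": 0, "hand": -1},
    {"x": 0, "y": 0, "z": 0.006, "ax": 0, "ay": 0, "az": 0, "hand": -1},
    {"x": 0.0013, "y": 0, "z": 0.006, "ax": 0, "ay": 0, "az": 0, "hand": -1},
    {"x": 0.0013, "y": 0, "z": 0.006, "ax": 0, "ay": 0, "az": 0, "hand": -1}
  ]
}}

```text
time_s: 41.1
eef_pos: [388.0, -307.5, 49.1]
ee_rot: [-0.104, -0.699, -0.104, 0.699]
force: [0.4, 0.4, -2.4]
grip_width: 0.693
```

>>> {"method": "carry_out", "body": {
  "targets": [
    {"x": -0.0002, "y": 0.0024, "z": 0, "ax": 0, "ay": 0, "az": 0, "hand": -1},
    {"x": -0.0002, "y": 0.0024, "z": 0, "ax": 0, "ay": 0, "az": 0, "hand": -1},
    {"x": -0.0002, "y": 0.0024, "z": -0.003, "ax": 0, "ay": 0, "az": 0, "hand": -1},
    {"x": -0.0002, "y": 0.0024, "z": -0.004, "ax": 0, "ay": 0, "az": 0, "hand": -1},
    {"x": -0.0002, "y": 0.0024, "z": -0.004, "ax": 0, "ay": 0, "az": 0, "hand": -1}
  ]
}}

```text
time_s: 41.72
eef_pos: [387.7, -305.2, 45.1]
ee_rot: [-0.103, -0.699, -0.104, 0.7]
force: [0.1, 0.5, -3.4]
grip_width: 0.693
```

>>> {"method": "carry_out", "body": {
  "targets": [
    {"x": 0, "y": 0, "z": 0, "ax": 0, "ay": 0, "az": 0, "hand": -1}
  ]
}}

```text
time_s: 41.85
eef_pos: [387.7, -305.2, 45.2]
ee_rot: [0.103, 0.699, 0.103, -0.699]
force: [-0.4, 0.2, -2.9]
grip_width: 0.691
```

>>> {"method": "carry_out", "body": {
  "targets": [
    {"x": 0, "y": 0, "z": -0.0007, "ax": 0, "ay": 0, "az": 0, "hand": -1},
    {"x": 0, "y": 0, "z": -0.001, "ax": 0, "ay": 0, "az": 0, "hand": -1},
    {"x": 0, "y": 0, "z": -0.001, "ax": 0, "ay": 0, "az": 0, "hand": 0.5},
    {"x": 0, "y": 0, "z": -0.001, "ax": 0, "ay": 0, "az": 0, "hand": 0.8},
    {"x": 0, "y": 0, "z": -0.001, "ax": 0, "ay": 0, "az": 0, "hand": 0.9}
  ]
}}

```text
time_s: 42.48
eef_pos: [387.8, -305.3, 44.2]
ee_rot: [0.104, 0.7, 0.103, -0.699]
force: [-0.1, 0.5, 0.4]
grip_width: 0.954
```

>>> {"method": "carry_out", "body": {
  "targets": [
    {"x": 0, "y": 0, "z": 0, "ax": 0, "ay": 0, "az": 0, "hand": 0.9},
    {"x": 0, "y": 0, "z": 0.05, "ax": 0, "ay": 0, "az": 0, "hand": 0.9},
    {"x": 0, "y": 0, "z": 0.1, "ax": 0, "ay": 0, "az": 0, "hand": 0.9},
    {"x": 0, "y": 0, "z": 0.15, "ax": 0, "ay": 0, "az": 0, "hand": 1},
    {"x": -0.05, "y": -0.015, "z": 0.185, "ax": 0, "ay": 0, "az": 0, "hand": 1}
  ]
}}

```text
time_s: 43.1
eef_pos: [338.9, -320.0, 231.2]
ee_rot: [0.106, 0.7, 0.104, -0.699]
force: [0.1, -0.5, -0.4]
grip_width: 1.002
```

>>> {"method": "carry_out", "body": {
  "targets": [
    {"x": -0.015, "y": -0.004, "z": 0, "ax": 0, "ay": 0, "az": 0, "hand": 1},
    {"x": -0.015, "y": -0.004, "z": 0, "ax": 0, "ay": 0, "az": 0, "hand": 1},
    {"x": -0.015, "y": -0.004, "z": 0, "ax": 0, "ay": 0, "az": 0, "hand": 1}
  ]
}}

```text
time_s: 43.48
eef_pos: [323.5, -323.6, 228.0]
ee_rot: [-0.103, -0.699, -0.104, 0.7]
force: [0.2, 1.0, 0.8]
grip_width: 1.0
```

```bash
python3 -c "
from h import *
check2('d4','L',393.1,-303.4); s,M=tool(); print(s['eef_pos'],yaw(M))"
```

```text
L piece [ 3.9304e+02 -3.0259e+02  3.5000e-01] 0.9 plate [ 3.93000e+02 -3.03639e+02 -2.58000e-01] size [100.  100.3] diff [0.04 1.05]
[ 323.56252246 -323.56888829  228.05040148] -1.276243816550162
```

>>> {"method": "carry_out", "body": {
  "targets": [
    {"x": 0.035, "y": 0.045, "z": 0, "ax": 0, "ay": 0, "az": 0.1, "hand": 0.3},
    {"x": 0.07, "y": 0.09, "z": 0, "ax": 0, "ay": 0, "az": 0.2, "hand": -0.2},
    {"x": 0.105, "y": 0.135, "z": -0.03, "ax": 0, "ay": 0, "az": 0.3, "hand": -0.2},
    {"x": 0.14, "y": 0.175, "z": -0.06, "ax": 0, "ay": 0, "az": 0.375, "hand": -0.2},
    {"x": 0.1672, "y": 0.208, "z": -0.09, "ax": 0, "ay": 0, "az": 0.375, "hand": -0.2}
  ]
}}

```text
time_s: 44.15
eef_pos: [491.5, -113.5, 137.3]
ee_rot: [-0.233, -0.667, -0.233, 0.668]
force: [0.2, -0.7, 0.4]
grip_width: 0.398
```

>>> {"method": "carry_out", "body": {
  "targets": [
    {"x": 0, "y": 0, "z": 0, "ax": 0, "ay": 0, "az": 0, "hand": -0.2},
    {"x": 0, "y": 0, "z": 0, "ax": 0, "ay": 0, "az": 0, "hand": -0.2},
    {"x": 0, "y": 0, "z": 0, "ax": 0, "ay": 0, "az": 0, "hand": -0.2}
  ]
}}

```text
time_s: 44.52
eef_pos: [490.2, -116.8, 139.6]
ee_rot: [0.232, 0.668, 0.231, -0.668]
force: [-0.9, 0.4, 0.6]
grip_width: 0.398
```

```bash
python3 -c "
from h import *
s,M=tool(); print(s['eef_pos'],yaw(M))"
```

```text
[ 490.2396999  -116.81326453  139.60291647] -0.9029916858107395
```

>>> {"method": "carry_out", "body": {
  "targets": [
    {"x": 0.0005, "y": 0.001, "z": -0.04, "ax": 0, "ay": 0, "az": 0, "hand": -0.2},
    {"x": 0.0005, "y": 0.001, "z": -0.075, "ax": 0, "ay": 0, "az": 0, "hand": -0.2},
    {"x": 0.0005, "y": 0.001, "z": -0.097, "ax": 0, "ay": 0, "az": 0, "hand": -0.4},
    {"x": 0.0005, "y": 0.001, "z": -0.1, "ax": 0, "ay": 0, "az": 0, "hand": -0.5},
    {"x": 0.0005, "y": 0.001, "z": -0.1, "ax": 0, "ay": 0, "az": 0, "hand": -0.5}
  ]
}}

```text
time_s: 45.15
eef_pos: [491.1, -115.7, 40.0]
ee_rot: [0.232, 0.668, 0.231, -0.668]
force: [-1.0, 0.6, 1.2]
grip_width: 0.249
```

>>> {"method": "carry_out", "body": {
  "grip_force": 40,
  "targets": [
    {"x": 0, "y": 0, "z": 0, "ax": 0, "ay": 0, "az": 0, "hand": -0.6},
    {"x": 0, "y": 0, "z": 0, "ax": 0, "ay": 0, "az": 0, "hand": -0.7},
    {"x": 0, "y": 0, "z": 0, "ax": 0, "ay": 0, "az": 0, "hand": -1},
    {"x": 0, "y": 0, "z": 0, "ax": 0, "ay": 0, "az": 0, "hand": -1},
    {"x": 0, "y": 0, "z": 0, "ax": 0, "ay": 0, "az": 0, "hand": -1}
  ]
}}

```text
time_s: 45.78
eef_pos: [491.1, -115.3, 39.7]
ee_rot: [0.232, 0.668, 0.232, -0.668]
force: [-1.2, -0.6, 5.9]
grip_width: 0.087
```

>>> {"method": "carry_out", "body": {
  "grip_force": 70,
  "targets": [
    {"x": 0, "y": 0, "z": 0, "ax": 0, "ay": 0, "az": 0, "hand": -1},
    {"x": 0, "y": 0, "z": 0.004, "ax": 0, "ay": 0, "az": 0, "hand": -1},
    {"x": 0, "y": 0, "z": 0.006, "ax": 0, "ay": 0, "az": 0, "hand": -1},
    {"x": 0, "y": 0, "z": 0.006, "ax": 0, "ay": 0, "az": 0, "hand": -1},
    {"x": 0, "y": 0, "z": 0.006, "ax": 0, "ay": 0, "az": 0, "hand": -1}
  ]
}}

```text
time_s: 46.4
eef_pos: [490.6, -115.0, 44.8]
ee_rot: [-0.232, -0.668, -0.232, 0.668]
force: [-0.5, 0.4, -5.1]
grip_width: 0.081
```

>>> {"method": "carry_out", "body": {
  "targets": [
    {"x": -0.002, "y": 0.0003, "z": 0, "ax": 0, "ay": 0, "az": 0, "hand": -1},
    {"x": -0.002, "y": 0.0003, "z": 0, "ax": 0, "ay": 0, "az": 0, "hand": -1},
    {"x": -0.002, "y": 0.0003, "z": -0.003, "ax": 0, "ay": 0, "az": 0, "hand": -1},
    {"x": -0.002, "y": 0.0003, "z": -0.004, "ax": 0, "ay": 0, "az": 0, "hand": -1},
    {"x": -0.002, "y": 0.0003, "z": -0.004, "ax": 0, "ay": 0, "az": 0, "hand": -1}
  ]
}}

```text
time_s: 47.02
eef_pos: [488.7, -114.8, 40.9]
ee_rot: [-0.232, -0.668, -0.232, 0.668]
force: [-0.5, 0.4, -4.1]
grip_width: 0.082
```

>>> {"method": "carry_out", "body": {
  "targets": [
    {"x": 0, "y": 0, "z": -0.0007, "ax": 0, "ay": 0, "az": 0, "hand": -1},
    {"x": 0, "y": 0, "z": -0.0014, "ax": 0, "ay": 0, "az": 0, "hand": -1},
    {"x": 0, "y": 0, "z": -0.0014, "ax": 0, "ay": 0, "az": 0, "hand": -1}
  ]
}}

```text
time_s: 47.4
eef_pos: [488.8, -114.8, 39.7]
ee_rot: [0.232, 0.668, 0.232, -0.668]
force: [-0.8, -0.1, -2.6]
grip_width: 0.089
```

>>> {"method": "carry_out", "body": {
  "targets": [
    {"x": 0, "y": 0, "z": -0.0006, "ax": 0, "ay": 0, "az": 0, "hand": -1},
    {"x": 0, "y": 0, "z": -0.0006, "ax": 0, "ay": 0, "az": 0, "hand": -0.7},
    {"x": 0, "y": 0, "z": -0.0006, "ax": 0, "ay": 0, "az": 0, "hand": -0.4},
    {"x": 0, "y": 0, "z": -0.0006, "ax": 0, "ay": 0, "az": 0, "hand": -0.2},
    {"x": 0, "y": 0, "z": -0.0006, "ax": 0, "ay": 0, "az": 0, "hand": -0.2}
  ]
}}

```text
time_s: 48.02
eef_pos: [488.8, -114.8, 39.0]
ee_rot: [0.232, 0.668, 0.232, -0.668]
force: [-0.3, 0.2, -0.9]
grip_width: 0.402
```

>>> {"method": "carry_out", "body": {
  "targets": [
    {"x": 0, "y": 0, "z": 0.05, "ax": 0, "ay": 0, "az": 0, "hand": -0.2},
    {"x": 0, "y": 0, "z": 0.1, "ax": 0, "ay": 0, "az": 0, "hand": 0.2},
    {"x": 0, "y": 0, "z": 0.15, "ax": 0, "ay": 0, "az": 0, "hand": 1},
    {"x": -0.03, "y": -0.01, "z": 0.19, "ax": 0, "ay": 0, "az": 0, "hand": 1},
    {"x": -0.071, "y": -0.023, "z": 0.19, "ax": 0, "ay": 0, "az": 0, "hand": 1}
  ]
}}

```text
time_s: 48.65
eef_pos: [418.0, -138.5, 231.6]
ee_rot: [0.234, 0.669, 0.231, -0.667]
force: [-0.3, 0.4, -0.2]
grip_width: 1.0
```

>>> {"method": "carry_out", "body": {
  "targets": [
    {"x": 0, "y": 0, "z": 0, "ax": 0, "ay": 0, "az": 0, "hand": 1},
    {"x": 0, "y": 0, "z": 0, "ax": 0, "ay": 0, "az": 0, "hand": 1}
  ]
}}

```text
time_s: 48.9
eef_pos: [418.0, -137.8, 229.0]
ee_rot: [0.232, 0.668, 0.232, -0.668]
force: [0.7, -0.4, -0.2]
grip_width: 1.0
```

```bash
python3 -c "
from h import *
check2('d5','A',475.35,-92.4,.67); s,M=tool(); print(s['eef_pos'],yaw(M))"
```

```text
A piece [475.35 -92.14   0.67] 0.81 plate [475.221 -92.323  -0.897] size [ 99.8 100.1] diff [0.13 0.18]
[ 418.20223761 -137.70083443  228.88960325] -0.901747414553882
```

>>> {"method": "carry_out", "body": {
  "targets": [
    {"x": 0.05, "y": -0.003, "z": 0, "ax": 0, "ay": 0, "az": 0.15, "hand": 1},
    {"x": 0.1, "y": -0.006, "z": 0, "ax": 0, "ay": 0, "az": 0.3, "hand": 0.7},
    {"x": 0.15, "y": -0.009, "z": -0.02, "ax": 0, "ay": 0, "az": 0.45, "hand": 0.6},
    {"x": 0.2, "y": -0.011, "z": -0.05, "ax": 0, "ay": 0, "az": 0.6, "hand": 0.5},
    {"x": 0.2407, "y": -0.0127, "z": -0.09, "ax": 0, "ay": 0, "az": 0.623, "hand": 0.5}
  ]
}}

```text
time_s: 49.58
eef_pos: [660.9, -149.8, 137.5]
ee_rot: [0.427, 0.564, 0.426, -0.564]
force: [0.3, -0.5, 0.6]
grip_width: 0.754
```

>>> {"method": "carry_out", "body": {
  "targets": [
    {"x": 0, "y": 0, "z": 0, "ax": 0, "ay": 0, "az": 0, "hand": 0.5},
    {"x": 0, "y": 0, "z": 0, "ax": 0, "ay": 0, "az": 0, "hand": 0.5},
    {"x": 0, "y": 0, "z": 0, "ax": 0, "ay": 0, "az": 0, "hand": 0.5}
  ]
}}

```text
time_s: 49.95
eef_pos: [658.6, -150.6, 141.4]
ee_rot: [0.427, 0.565, 0.425, -0.564]
force: [-0.6, 0.3, -0.3]
grip_width: 0.748
```

```bash
python3 -c "
from h import *
s,M=tool(); print(s['eef_pos'],yaw(M))"
```

```text
[ 658.58084547 -150.61259562  141.3744642 ] -0.2791236582464652
```

>>> {"method": "carry_out", "body": {
  "targets": [
    {"x": 0.0003, "y": 0, "z": -0.04, "ax": 0, "ay": 0, "az": 0, "hand": 0.5},
    {"x": 0.0003, "y": 0, "z": -0.075, "ax": 0, "ay": 0, "az": 0, "hand": 0.5},
    {"x": 0.0003, "y": 0, "z": -0.097, "ax": 0, "ay": 0, "az": 0, "hand": 0.5},
    {"x": 0.0003, "y": 0, "z": -0.101, "ax": 0, "ay": 0, "az": 0, "hand": 0.4},
    {"x": 0.0003, "y": 0, "z": -0.101, "ax": 0, "ay": 0, "az": 0, "hand": 0.3}
  ]
}}

```text
time_s: 50.58
eef_pos: [659.2, -150.8, 39.8]
ee_rot: [0.426, 0.565, 0.425, -0.564]
force: [-0.9, 0.2, 0.4]
grip_width: 0.645
```

>>> {"method": "carry_out", "body": {
  "grip_force": 40,
  "targets": [
    {"x": 0, "y": 0, "z": 0, "ax": 0, "ay": 0, "az": 0, "hand": 0.2},
    {"x": 0, "y": 0, "z": 0, "ax": 0, "ay": 0, "az": 0, "hand": -1},
    {"x": 0, "y": 0, "z": 0, "ax": 0, "ay": 0, "az": 0, "hand": -1},
    {"x": 0, "y": 0, "z": 0, "ax": 0, "ay": 0, "az": 0, "hand": -1}
  ]
}}

```text
time_s: 51.08
eef_pos: [659.2, -150.7, 39.8]
ee_rot: [0.426, 0.565, 0.425, -0.564]
force: [-3.2, 0.3, 6.4]
grip_width: 0.582
```

>>> {"method": "carry_out", "body": {
  "targets": [
    {"x": 0, "y": 0, "z": 0, "ax": 0, "ay": 0, "az": 0, "hand": -1},
    {"x": 0, "y": 0, "z": 0.004, "ax": 0, "ay": 0, "az": 0, "hand": -1},
    {"x": 0, "y": 0, "z": 0.006, "ax": 0, "ay": 0, "az": 0, "hand": -1},
    {"x": 0, "y": 0, "z": 0.006, "ax": 0, "ay": 0, "az": 0, "hand": -1},
    {"x": 0, "y": 0, "z": 0.006, "ax": 0, "ay": 0, "az": 0, "hand": -1}
  ]
}}

```text
time_s: 51.7
eef_pos: [658.6, -150.5, 43.7]
ee_rot: [-0.425, -0.565, -0.426, 0.565]
force: [-0.5, -0.5, -3.9]
grip_width: 0.581
```

>>> {"method": "carry_out", "body": {
  "targets": [
    {"x": -0.0009, "y": -0.0009, "z": 0, "ax": 0, "ay": 0, "az": 0, "hand": -1},
    {"x": -0.0009, "y": -0.0009, "z": 0, "ax": 0, "ay": 0, "az": 0, "hand": -1},
    {"x": -0.0009, "y": -0.0009, "z": -0.003, "ax": 0, "ay": 0, "az": 0, "hand": -1},
    {"x": -0.0009, "y": -0.0009, "z": -0.004, "ax": 0, "ay": 0, "az": 0, "hand": -1},
    {"x": -0.0009, "y": -0.0009, "z": -0.0045, "ax": 0, "ay": 0, "az": 0, "hand": -1}
  ]
}}

```text
time_s: 52.32
eef_pos: [657.7, -151.3, 39.9]
ee_rot: [-0.426, -0.565, -0.426, 0.565]
force: [-3.3, 2.4, 2.5]
grip_width: 0.576
```

>>> {"method": "carry_out", "body": {
  "targets": [
    {"x": 0, "y": 0, "z": 0, "ax": 0, "ay": 0, "az": 0, "hand": -1},
    {"x": 0, "y": 0, "z": 0, "ax": 0, "ay": 0, "az": 0, "hand": -1}
  ]
}}

```text
time_s: 52.58
eef_pos: [657.8, -151.3, 39.9]
ee_rot: [0.426, 0.565, 0.426, -0.565]
force: [-3.1, 0.0, 2.8]
grip_width: 0.579
```

Release, and look from the camera-over pose.

>>> {"method": "carry_out", "body": {
  "targets": [
    {"x": 0, "y": 0, "z": 0, "ax": 0, "ay": 0, "az": 0, "hand": 0.3},
    {"x": 0, "y": 0, "z": 0, "ax": 0, "ay": 0, "az": 0, "hand": 0.5},
    {"x": 0, "y": 0, "z": 0, "ax": 0, "ay": 0, "az": 0, "hand": 0.6},
    {"x": 0, "y": 0, "z": 0, "ax": 0, "ay": 0, "az": 0, "hand": 0.6}
  ]
}}

```text
time_s: 53.08
eef_pos: [657.9, -151.4, 39.5]
ee_rot: [0.426, 0.565, 0.426, -0.565]
force: [0.6, 0.1, 0.4]
grip_width: 0.801
```

>>> {"method": "carry_out", "body": {
  "targets": [
    {"x": 0, "y": 0, "z": 0.05, "ax": 0, "ay": 0, "az": 0, "hand": 0.6},
    {"x": 0, "y": 0, "z": 0.1, "ax": 0, "ay": 0, "az": 0, "hand": 0.6},
    {"x": 0, "y": 0, "z": 0.15, "ax": 0, "ay": 0, "az": 0, "hand": 1},
    {"x": -0.01, "y": -0.035, "z": 0.19, "ax": 0, "ay": 0, "az": 0, "hand": 1},
    {"x": -0.02, "y": -0.07, "z": 0.19, "ax": 0, "ay": 0, "az": 0, "hand": 1}
  ]
}}

```text
time_s: 53.7
eef_pos: [638.6, -222.4, 233.6]
ee_rot: [0.428, 0.565, 0.424, -0.563]
force: [-0.2, -0.4, -0.6]
grip_width: 1.002
```

>>> {"method": "carry_out", "body": {
  "targets": [
    {"x": 0, "y": 0, "z": 0, "ax": 0, "ay": 0, "az": 0, "hand": 1},
    {"x": 0, "y": 0, "z": 0, "ax": 0, "ay": 0, "az": 0, "hand": 1}
  ]
}}

```text
time_s: 53.95
eef_pos: [637.9, -220.9, 229.2]
ee_rot: [-0.425, -0.565, -0.426, 0.565]
force: [0.3, 0.7, 0.7]
grip_width: 1.0
```

```bash
python3 -c "
from h import *
check2('d6','Q',657.7,-151.4,-.28); s,M=tool(); print(s['eef_pos'],yaw(M))"
```

```text
Q piece [ 6.5855e+02 -1.5104e+02 -2.8000e-01] 0.89 plate [ 6.57274e+02 -1.51320e+02 -2.77000e-01] size [100.  100.4] diff [1.27 0.28]
[ 638.01110774 -220.52116074  229.15465666] -0.2782058978189149
```

>>> {"method": "carry_out", "body": {
  "targets": [
    {"x": -0.03, "y": -0.055, "z": 0, "ax": 0, "ay": 0, "az": 0, "hand": 1},
    {"x": -0.06, "y": -0.11, "z": 0, "ax": 0, "ay": 0, "az": 0, "hand": 1},
    {"x": -0.09, "y": -0.165, "z": 0, "ax": 0, "ay": 0, "az": 0, "hand": 1},
    {"x": -0.13, "y": -0.21, "z": 0, "ax": 0, "ay": 0, "az": 0, "hand": 1},
    {"x": -0.18, "y": -0.24, "z": 0, "ax": 0, "ay": 0, "az": 0, "hand": 1}
  ]
}}

```text
time_s: 54.62
eef_pos: [457.0, -462.2, 228.7]
ee_rot: [0.426, 0.565, 0.426, -0.564]
force: [0.2, -0.4, -0.0]
grip_width: 0.996
```

>>> {"method": "carry_out", "body": {
  "targets": [
    {"x": -0.05, "y": -0.03, "z": 0, "ax": 0, "ay": 0, "az": 0, "hand": 1},
    {"x": -0.1, "y": -0.05, "z": 0, "ax": 0, "ay": 0, "az": 0, "hand": 1},
    {"x": -0.16, "y": -0.06, "z": 0, "ax": 0, "ay": 0, "az": 0, "hand": 1},
    {"x": -0.22, "y": -0.06, "z": 0, "ax": 0, "ay": 0, "az": 0, "hand": 1},
    {"x": -0.28, "y": -0.06, "z": 0, "ax": 0, "ay": 0, "az": 0, "hand": 1}
  ]
}}

```text
time_s: 55.25
eef_pos: [176.9, -520.8, 229.4]
ee_rot: [0.426, 0.564, 0.426, -0.564]
force: [-0.3, -0.7, -0.5]
grip_width: 1.004
```

```bash
python3 topcheck.py top2; python3 -c "
import cv2,numpy as np
a=cv2.imread('pics/top2.png')[110:290,100:440]
cv2.imwrite('pics/final.png',cv2.resize(a,None,fx=2.35,fy=2.35,interpolation=cv2.INTER_CUBIC))"
```

```text
L piece [ 3.9295e+02 -3.0504e+02  1.6000e-01] 0.7 [ 392.92 -305.04] lines0 [ 3.9315e+02 -3.0556e+02  3.1000e-01] outline0 [ 393.12 -304.92] [101. 101.] outline now [ 393.16 -305.01] [101. 102.] piece-lines0 [-0.21  0.52 -0.15]
S piece [ 6.5755e+02  1.5187e+02 -1.6000e-01] 0.67 [657.49 151.81] lines0 [6.5749e+02 1.5056e+02 3.0000e-02] outline0 [656.87 150.23] [100. 102.] outline now [657.01 150.21] [101. 102.] piece-lines0 [ 0.06  1.3  -0.18]
Q piece [ 6.5904e+02 -1.5263e+02 -2.9000e-01] 0.69 [ 658.99 -152.64] lines0 [ 6.5745e+02 -1.5300e+02 -2.7000e-01] outline0 [ 656.75 -152.65] [102. 101.] outline now [ 657.16 -152.82] [102. 101.] piece-lines0 [ 1.59  0.37 -0.02]
A piece [475.71 -93.74   0.64] 0.86 [475.73 -93.73] lines0 [475.24 -94.4    0.67] outline0 [474.93 -94.19] [101. 102.] outline now [474.95 -94.16] [101. 102.] piece-lines0 [ 0.48  0.66 -0.03]
```

View pics/final.png

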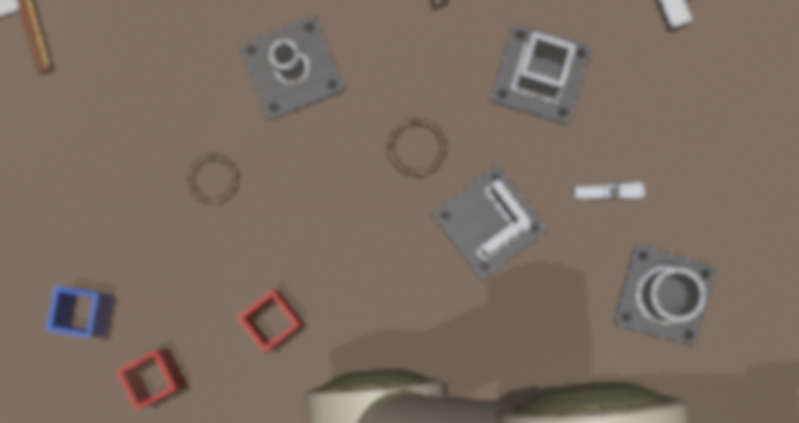

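```bash
python3 -c "
from rig import finish_job
print(finish_job())"
```

```text
the job is handed in; nothing more can be done
None
```

All four offcuts are standing free on their matching plates. I handed the job in at about 56 s, with the arm parked clear and the blue and red look-alikes left alone.

After the first round of placing, the checks showed the large tube, square tube and angle iron 1.5 to 2.7 mm off centre. I regripped each one, lifted it a few millimetres and reset it. The small tube was left as first placed.

The last checks compare each piece's top rim with its plate's markings or outline. Values are x, y offsets in mm:

| Piece | Top camera | Wrist camera |
|---|---|---|
| large_tube | (-0.2, 0.5) | (0.0, 1.0) |
| small_tube | (0.1, 1.3) | (0.1, 0.2), taken right after placing |
| square_tube | (1.6, 0.4) | (1.3, 0.3) |
| angle_iron | (0.5, 0.7) | (0.1, 0.2) |

- **Turn:** the square tube and angle iron are square to their outlines to about 0.03 rad. The wrist camera put them within about 0.005 rad.
- **Square tube:** it is the least well centred. Its second setting corrected y but not x, so it probably sits on the edge of a white line, since the gap to the line is only 1 mm. The gripper position at release suggested about 0.3 mm, so the readings disagree, and I did not handle it again.
- **Small tube:** the two cameras disagree by about 1 mm in y, and the top camera reads about 0.5 mm high in y on all four pieces.

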